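Open the tilted filter housing and clear out its spent cartridge

ROBOT

A 6-joint arm with a two-finger parallel gripper is mounted at the origin on a cart in front of the work surface, level with it; the furniture and walls round the work are solid. World frame = base frame: x ahead of the robot, y to its left, z up, the work surface at z = 0. Lengths are in mm, angles in rad, forces in N, time in s.
With the tool pointing down it reaches from about 325 to 750 mm from the base axis. Payload 7.6 kg.
Tool frame: the origin (TCP) lies midway between the tips of the shut fingers; the grasp point (between the pads) lies 19 mm behind it (robot.grip_point_offset is the distance from the TCP to the grasp point, in mm); z points along the fingers, y is the direction in which the jaws open and shut (so a half turn about z gives the same grasp; the last joint's range is limited). The gripper opens to 85 mm and grips with 20 to 120 N. Pads are 22 mm wide; open, the fingers measure 114 mm over their backs; the gripper's body (76 mm by 85 mm) begins 54 mm behind the grasp point. The pads swing forward as they close: fully open they stand 13 mm farther back than shut.
Start: joints at [-0.07, 0.052, 1.401, -0, 1.689, -0.07], TCP at [525.02, 0.022, 231.323] pointing down, gripper open.
Joint ranges: [-2.9, 2.9], [-0.91, 2.17], [0.12, 2.37], [-1.06, 4.2], [0.26, 2.73], [-2.93, 2.93]. Speed limits (rad/s): [2.57, 2.57, 3.01, 3.14, 3.14, 3.14].

INTERFACE

Orientations are given as a rotation vector (axis times angle).
In Python, from station import robot gives the robot as it stands. The module is installed in compiled form; this text tells all that it offers.
- The arm moves only by the tool step_arm, never from a script. Its argument "targets" is one flat list of numbers, 7 for each row, row after row: the opening, from 0 (shut) to 1 (fully open), then the shift along the world's x, y, z in m, then the turn, a rotation vector about the world's x, y, z in rad. A call has exactly 8 rows; each row shifts and turns the commanded pose from where the row before left it; what a row does not reach is not made up. A row lasts 1/10 s, in which the tool goes at most 50 mm and 8.59 degrees, less where a joint would pass 70% of its speed; a pose out of reach is approached as far as the arm can. A call is refused whole if a number of a shift passes 0.05 or a number of a turn 0.15, either way. A call with a gripper value outside its range is refused whole. The fingers move at their own pace and stop on an object; "grip_force" is the grip in N (left out, the last holds). Time passes only in rows, so rows that do not move let the fingers close, or fill a call up. It gives the time, the measured TCP pose, the force and the opening at its end, in the units of the state.
- robot.read_state(): the state, without advancing time (a new reading comes with each control period).
- robot.camera(name): name is "scene" or "side" or "wrist"; returns (picture, depth): 400x640x3 uint8, red, green, blue; 400x640 float32, mm along the optical axis (not along the pixel's ray), 0 where there is no reading.
- robot.camera_info(name): a dict with "fx", "fy", "cx", "cy" (pixels), "dist_coeffs" ([k1, k2, p1, p2, k3] as OpenCV has them; the pictures are not rectified), "position" and "attitude" of the camera in the world. Camera axes: x right, y down, z forward; pixel columns grow to the right and rows downward; lengths in mm; the calibration is good to about 2 mm. A picture is of the moment at which its call begins: read the wrist's pose just before it. camera_info takes no time and is no camera call; for the wrist camera it gives the pose at the moment of the call.
- robot.job_done(): hands the job in, once; it reports no verdict.
The state is a dict: "clock": time; "joints": joint angles; "dq": joint speeds; "joint_torque": joint torques, N m; "position": TCP position; "tool_rot": TCP orientation; "contact_force": force on the tool from outside, world axes, zero at the start; "moment": the same for the moment, N m; "width": finger opening in mm.
Only numpy, scipy, OpenCV 4.12 (cv2) and the standard library are available. Lean on these libraries where they do the work, as an engineer would, in place of code of your own. Each camera call takes 0.05 s, during which the arm holds its last target.

TASK

Empty the tilted filter housing on the bench: turn its bayonet cover a quarter turn anticlockwise, as seen looking into the mouth, until its lugs are free, lift the cover off along the housing's tilted axis and stand it flat in the steel tray with the grip upwards. Then draw the spent cartridge out by its stem and stand it upright in the tray too. Set both down gently, not touching the sample jar that already stands in the tray, and leave that jar, the tall bottle and the beaker in front of the housing and the wash bottle behind it where they are.

Things in the scene. Friction and masses are not known exactly. Their poses are not given: they have to be found in the camera images.
- housing: Fixed aluminium filter canister in a steel yoke, base plate 130 x 112 mm. Origin: the mouth, centre of the rim's face, 121 mm above the bench (z = 0). z: the canister's axis pointing out of the mouth, 30 degrees from vertical; x: uphill in the rim's plane, y level. Rim diameter 86 mm, bore 49 mm. Two lips inside the rim hold the cover's lugs; a seal in the rim pushes the cover outwards with about 5 N.
- cover: Loose grey cover, about 180 g: disc of diameter 81 x 7 mm, below it a hollow spigot of diameter 48 mm reaching 11 mm down. Origin: centre of the disc's underside, about 1 mm above the rim when locked (2.5 mm once freed); z out of the mouth, x along the wing grip. Standing flat in the tray its origin is 14 mm above the tray's.
- cover_grip (a point): Middle of the wing grip on the cover, on the axis, 27 mm above the cover's origin; axes as the cover's. The grip is 24 mm thick along y, 54 mm long along x, and stands from 7 to 42.5 mm above the cover's origin.
- cover_lug (a point): Middle of one of the cover's two lugs (on its +x and -x, out to radius 32.5 mm, 6 to 10 mm below its origin). Cover's x axis, as an angle about the housing's z from its x, anticlockwise from outside: locked stop -47 degrees, start -45 to -35, lugs free (cover lifts straight out along z) from +21 to the open stop at +57, aim at +40. Turning takes 0.1 to 0.4 N m.
- cartridge: Loose white pleated filter cartridge, 80 to 170 g, standing free in the canister's bore under the cover. Origin: centre of its foot; z along its axis to the stem. Body diameter 46 mm, 59 mm high. In the housing its foot is about 74 mm below the rim; it draws out along the housing's z with 1.5 mm play.
- stem (a point): On the axis of the cartridge's round stem, 95 mm above its foot; axes as the cartridge's. The stem has diameter 12 mm and reaches 103 mm above the foot, so it stands 29 mm out of the rim once the cover is off; before, it is inside the cover's hollow grip.
- tray: Fixed stainless tray flat on the bench, inside 174 x 234 mm (x by y of its own frame), walls 20 mm high with a lip that reaches 8 mm farther out. Origin: centre of its underside; floor 3 mm above that. It stands left or right of the housing; a notebook lies on the other side.
- tray_jar: Loose sample jar with a screw lid standing in the tray, diameter 63 x 72 mm high, origin at the centre of its foot. Leave it.
- bottle: Loose tall grey bottle with a yellow cap, diameter 71 x 186 mm high, on the bench before the housing, origin at the centre of its foot. Leave it.
- beaker: Loose glass beaker, diameter 72 x 92 mm high, on the bench before the housing, origin at the centre of its foot. Leave it.
- washer: Loose wash bottle with a bent spout, 205 mm high, behind the housing. Its body, 63 mm in diameter, stands 20 mm along its +y from the origin at foot level. Leave it.
There are look-alikes about, which are no part of the job. What is shaped like the tray_jar but purple or yellow is not meant.

How it is judged (in metres and radians):
On the way, in this order (a step that is already met when the one before it is completed fails the run):
1. the cover is turned to its free angle while still seated in the mouth (y of cover_lug in the frame of housing above 0.004 m and x of cover_lug in the frame of housing above 0.008 m and distance between cover and housing below 0.007 m and angle between the z axis of cover and the z axis of housing, either way round below 0.1 rad), for 0.05 s.
2. the cover stands in the tray, let go, while the cartridge is still in the housing (x of cover in the frame of tray between -0.05 and 0.05 m and y of cover in the frame of tray between -0.08 and 0.08 m and z of cover in the frame of tray between 0.01 and 0.018 m and angle between cover's own z axis and vertical below 0.08 rad and linear speed of cover below 0.02 m/s and contact force between cover and the fingers below 0.1 N and distance between cartridge and housing between 0.066 and 0.08 m), for 0.2 s.
At the end, for the whole second after the job is handed in: The cover stands flat in the tray on its spigot with the grip up, and the cartridge stands upright on its foot in the tray; both lie wholly inside the tray's walls, tilted less than 4.5 degrees, at rest and let go; the sample jar still stands upright in the tray and neither touches it (x of cover in the frame of tray between -0.05 and 0.05 m and y of cover in the frame of tray between -0.08 and 0.08 m and z of cover in the frame of tray between 0.01 and 0.018 m and angle between each of cover, cartridge's own z axis and vertical below 0.08 rad and linear speed of each of cover, cartridge below 0.02 m/s and x of cartridge in the frame of tray between -0.066 and 0.066 m and y of cartridge in the frame of tray between -0.096 and 0.096 m and z of cartridge in the frame of tray between -0.001 and 0.007 m and contact force between the fingers and anything else below 0.1 N and contact force between tray_jar and cover below 0.1 N and contact force between tray_jar and cartridge below 0.1 N and angle between tray_jar's own z axis and vertical below 0.1 rad).
It fails at once if the sample jar in the tray is shifted by more than 25 mm or tipped (distance of tray_jar from where it was at the start of the episode above 0.025 m or angle between tray_jar's own z axis and vertical above 0.35 rad).
It fails at once if the tall bottle, the beaker or the wash bottle is shifted by more than 25 mm or tipped (distance of any of bottle, beaker, washer from where it was at the start of the episode above 0.025 m or angle between any of bottle, beaker, washer's own z axis and vertical above 0.35 rad).
It fails at once if the cover or the cartridge is dropped or slammed into the tray (meets it at over 0.6 m/s) ((contact force between cover and tray above 0.5 N and linear speed of cover above 0.6 m/s) or (contact force between cartridge and tray above 0.5 N and linear speed of cartridge above 0.6 m/s)).
It fails at once if the cover or the cartridge falls over on its side (angle between any of cover, cartridge's own z axis and vertical above 1.2 rad).
It also fails if it takes over 56 s, if anything falls off the work surface, if the arm or the gripper's body presses on something with over 40 N, if the wrist force passes 120 N, or if a joint passes its speed limit or range.

## Working session

There is one attempt and no reset: what is moved stays moved. The work goes in short steps, Python scripts to look and compute and a tool call to move; the robot and the scene stay as the last step left them, time stands still between calls to the robot, and variables do not carry over. Pictures are saved under pics/ and viewed, and the job is handed in when it is done.

Besides the shell and the picture viewer there is one more tool, called after "Request:" as a command line: name --argument value ..., lists and objects as JSON in quotes. step_arm: Moves the arm, as the interface text tells. Its arguments: {"type":"object","properties":{"targets":{"type":"array"},"grip_force":{"type":"number"}},"required":["targets"]}

```bash
mkdir -p pics
cat > h.py <<'E'
import numpy as np, cv2
from scipy.spatial.transform import Rotation as R
from station import robot
def grab(n):
    i=robot.camera_info(n); p,d=robot.camera(n); return p,d,i
def save(n,p): cv2.imwrite('pics/'+n+'.png',p[:,:,::-1])
def KD(i):
    return np.array([[i['fx'],0,i['cx']],[0,i['fy'],i['cy']],[0,0,1.]]),np.array(i['dist_coeffs'],float)
def rot(i):
    a=np.array(i['attitude'],float)
    return a if a.shape==(3,3) else R.from_rotvec(a).as_matrix()
def rays(i,uv):
    K,D=KD(i); u=cv2.undistortPoints(np.array(uv,float).reshape(-1,1,2),K,D)[:,0]
    return np.c_[u,np.ones(len(u))]@rot(i).T
def onplane(i,uv,z):
    r=rays(i,uv); c=np.array(i['position'],float); return c+r*((z-c[2])/r[:,2])[:,None]
def proj(i,P):
    K,D=KD(i); M=rot(i); c=np.array(i['position'],float)
    return cv2.projectPoints((np.atleast_2d(P)-c)@M,np.zeros(3),np.zeros(3),K,D)[0][:,0]
def cloud(i,d,mask):
    v,u=np.nonzero(mask&(d>0)); r=rays(i,np.c_[u,v]); return np.array(i['position'],float)+r*d[v,u][:,None],np.c_[u,v]
E
python3 - <<'E'
from h import *
for n in ['scene','side','wrist']:
    p,d,i=grab(n); save(n+'0',p); np.savez(n+'0.npz',p=p,d=d); import pickle; pickle.dump(i,open(n+'0.pkl','wb')); print(n,i)
print(robot.read_state())
E
```

```text
scene {'fx': 463.3143876880226, 'fy': 463.3143876880226, 'cx': 322.53210591574737, 'cy': 198.016546947678, 'dist_coeffs': array([-0.05008285,  0.        ,  0.        ,  0.        ,  0.        ]), 'position': array([-533.46099424, -884.4909498 , 1039.21353414]), 'attitude': array([-1.98488108,  0.8946017 , -0.47641413])}
side {'fx': 439.9444608940177, 'fy': 439.9444608940177, 'cx': 325.3497637856441, 'cy': 196.62440105516472, 'dist_coeffs': array([-0.07751518,  0.        ,  0.        ,  0.        ,  0.        ]), 'position': array([ 595.03711007, 1285.53058467,  673.75330364]), 'attitude': array([-0.02674448, -2.64294191,  1.66074332])}
wrist {'fx': 297.7552250042008, 'fy': 297.7552250042008, 'cx': 319.17167165793023, 'cy': 199.8166820605865, 'dist_coeffs': array([0.0127412, 0.       , 0.       , 0.       , 0.       ]), 'position': array([525.81908312,  76.29684619, 373.28712912]), 'attitude': array([ 2.83944982e+00, -1.63161375e-03, -1.10837028e-03])}
{'clock': 0.15, 'joints': array([-7.03230247e-02,  5.26901662e-02,  1.40148081e+00,  3.55104528e-05,
        1.68860945e+00, -7.02924184e-02]), 'dq': array([ 0.00093074, -0.00132898, -0.002945  ,  0.00064626, -0.00077043,
       -0.000988  ]), 'joint_torque': array([ 9.01752592e-04, -3.81951857e+01, -3.60423374e+01, -3.57651027e-05,
        4.66565543e-03,  6.07237575e-05]), 'position': array([5.24774217e+02, 3.66743197e-02, 2.30672303e+02]), 'tool_rot': array([-2.22082019e+00, -2.22076145e+00,  1.18117437e-03]), 'contact_force': array([ 0.06584047, -0.0933541 ,  0.09692502]), 'moment': array([-0.01189639,  0.01724841,  0.01885339]), 'width': 85.37966311822836}
```

View pics/scene0.png

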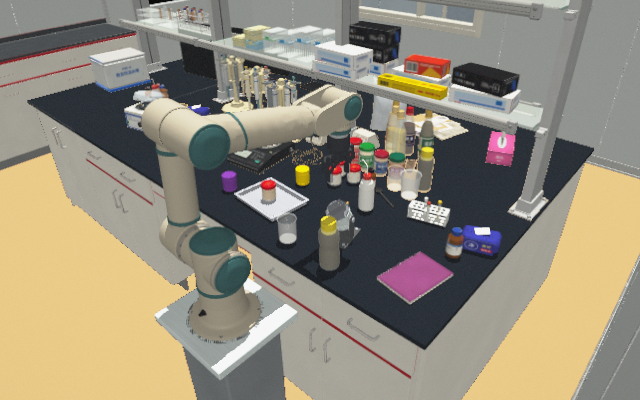

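View pics/side0.png

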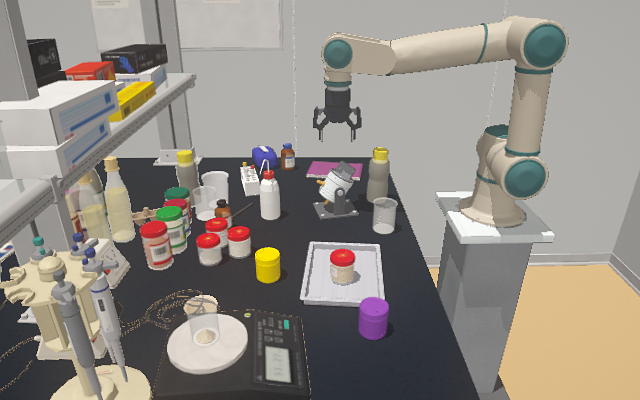

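View pics/wrist0.png

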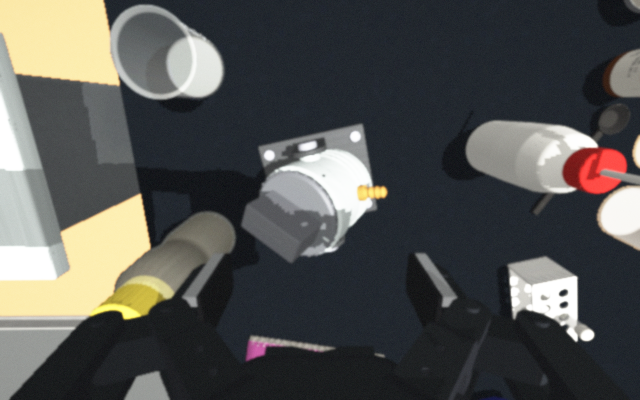

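The scene view shows the tray at (270,198), with the jar with the red lid in it at (268,190), the beaker at (287,230), the bottle at (329,245), the housing at (342,222) and the wash bottle at (367,192). The wrist view shows the cover with its grip at (290,220), the base plate at (317,165), the bottle at the lower left and the wash bottle at the right.

Run:
```python
from h import *
import pickle
for n,(x0,y0,x1,y1) in {'wrist':(210,100,420,280),'side':(290,140,430,320),'scene':(220,160,400,280)}.items():
    p=np.load(n+'0.npz')['p']; c=p[y0:y1,x0:x1]; s=min(790/c.shape[1],590/c.shape[0]); save(n+'0c',cv2.resize(c,None,fx=s,fy=s,interpolation=cv2.INTER_CUBIC)); print(n,s)
# depth cloud of wrist around the housing
z=np.load('wrist0.npz'); i=pickle.load(open('wrist0.pkl','rb'))
m=np.zeros((400,640),bool); m[120:270,235:380]=1
P,uv=cloud(i,z['d'],m)
Q=P[P[:,2]>3]
for zz in range(0,180,10):
    s=Q[(Q[:,2]>=zz)&(Q[:,2]<zz+10)]
    if len(s): print(zz,len(s),s.min(0).round(),s.max(0).round(),s.mean(0).round())
```

```text
wrist 3.2777777777777777
side 3.2777777777777777
scene 4.388888888888889
0 2182 [412. -97.   3.] [599.  58.  10.] [526.  26.   8.]
10 215 [414. -90.  10.] [592.  54.  20.] [526.  24.  12.]
20 10 [500.  36.  20.] [531.  42.  27.] [521.  40.  24.]
30 10 [500.  36.  30.] [531.  42.  38.] [521.  40.  34.]
40 10 [499.  35.  40.] [531.  42.  47.] [522.  40.  45.]
50 23 [500.  34.  50.] [546.  42.  60.] [528.  37.  56.]
60 76 [499.  24.  60.] [566.  42.  70.] [542.  33.  66.]
70 265 [500. -32.  70.] [579.  45.  80.] [556.  22.  76.]
80 351 [499. -54.  80.] [576.  46.  90.] [551.  19.  85.]
90 729 [500. -65.  90.] [572.  46. 100.] [537.  18.  95.]
100 801 [470. -58. 100.] [581.  41. 110.] [547.  10. 105.]
110 688 [471. -27. 110.] [580.  31. 120.] [529.  10. 115.]
120 1085 [480. -55. 120.] [554.  30. 130.] [511.  11. 126.]
130 2166 [475. -51. 130.] [551.  27. 140.] [519.  -1. 135.]
140 1956 [462. -39. 140.] [545.  21. 150.] [518.  -8. 144.]
150 1193 [467. -39. 150.] [523.   3. 160.] [490. -13. 155.]
160 909 [486. -40. 160.] [518.  -6. 170.] [501. -21. 164.]
170 51 [505. -27. 170.] [512. -17. 173.] [509. -21. 171.]
```

View pics/wrist0c.png

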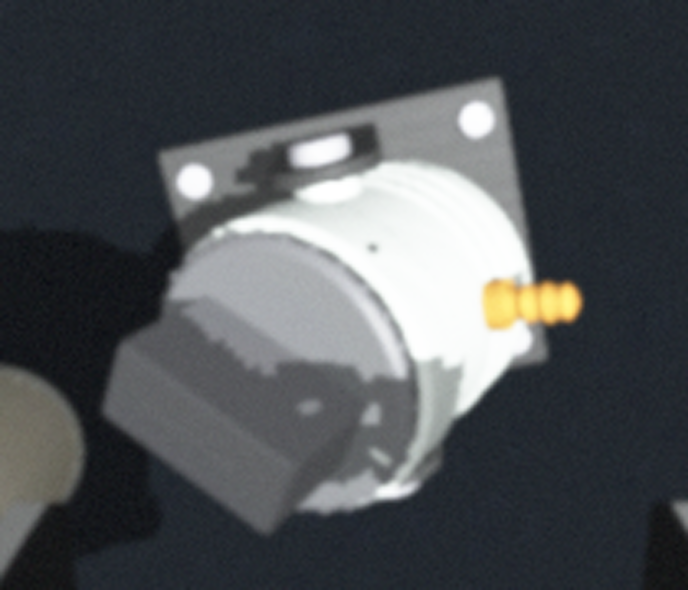

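View pics/side0c.png

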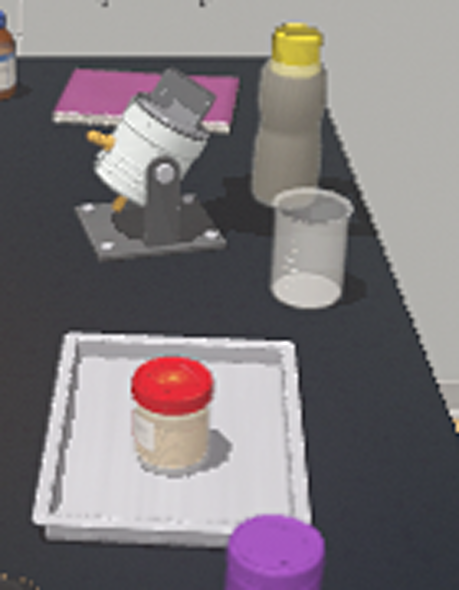

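View pics/scene0c.png

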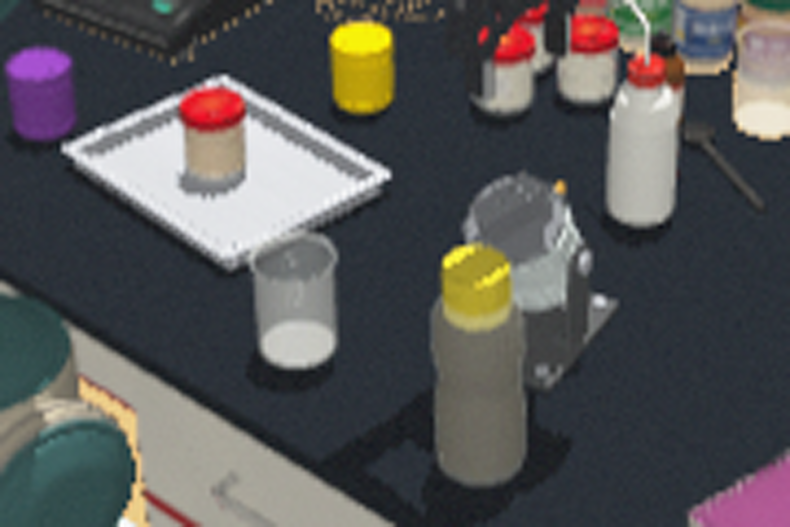

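```bash
cat > fit.py <<'E'
from h import *
def ransac(Q,tilt=(24,36),tol=1.5,n=4000,seed=0):
    rg=np.random.default_rng(seed); best=None
    for _ in range(n):
        a=Q[rg.choice(len(Q),3,replace=False)]; nn=np.cross(a[1]-a[0],a[2]-a[0]); l=np.linalg.norm(nn)
        if l<50: continue
        nn/=l; nn*=np.sign(nn[2])
        t=np.degrees(np.arccos(nn[2]))
        if not tilt[0]<t<tilt[1]: continue
        m=abs((Q-a[0])@nn)<tol
        if best is None or m.sum()>best.sum(): best=m
    for _ in range(3):
        c=Q[best].mean(0); nn=np.linalg.svd(Q[best]-c,full_matrices=False)[2][2]; nn*=np.sign(nn[2]); best=abs((Q-c)@nn)<tol
    return c,nn,best
E
python3 - <<'E'
from fit import *
import pickle
z=np.load('wrist0.npz'); i=pickle.load(open('wrist0.pkl','rb'))
m=np.zeros((400,640),bool); m[150:265,240:345]=1
P,uv=cloud(i,z['d'],m); k=(P[:,2]>95)&(P[:,2]<190); P=P[k];uv=uv[k]
vis=z['p'].copy()
for j,col in zip(range(4),[(255,0,0),(0,255,0),(0,0,255),(255,255,0)]):
    c,n,b=ransac(P,tilt=(15,45) if j<2 else (0,90))
    print(c.round(1),n.round(3),np.degrees(np.arccos(n[2])).round(1),np.degrees(np.arctan2(n[1],n[0])).round(1),b.sum(), uv[b].mean(0))
    vis[uv[b][:,1],uv[b][:,0]]=col; P=P[~b];uv=uv[~b]
save('seg',cv2.resize(vis[100:280,210:420],None,fx=3.2,fy=3.2,interpolation=0))
E
```

```text
[513.7  -1.9 135.2] [-0.486 -0.103  0.868] 29.8 -168.1 2428 [305.32825371 204.21787479]
[487.  -17.6 159.3] [-0.484 -0.092  0.87 ] 29.5 -169.2 1409 [270.01774308 233.28601845]
[499.3  -6.8 147.4] [0.331 0.895 0.298] 72.7 69.7 1702 [286.5546416 215.2373678]
[533.7  21.1 121.3] [0.499 0.802 0.328] 70.9 58.1 720 [328.29444444 174.27083333]
```

View pics/seg.png

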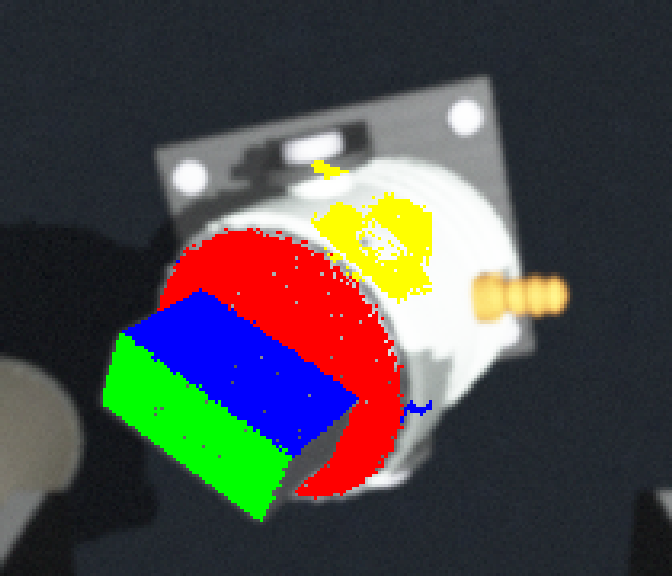

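The red segment is the disc's top, green is the grip's top face and blue is the grip's side. The normals agree with the given 30° tilt. Next I work out the housing frame and find the other objects.

Run:
```python
from fit import *
import pickle
z=np.load('wrist0.npz'); i=pickle.load(open('wrist0.pkl','rb'))
m=np.zeros((400,640),bool); m[150:265,240:345]=1
P,uv=cloud(i,z['d'],m); k=(P[:,2]>95)&(P[:,2]<190); P=P[k];uv=uv[k]
seg=[]
for j in range(3):
    c,n,b=ransac(P,tilt=(15,45) if j<2 else (0,90)); seg.append((c,n,P[b])); P=P[~b]
n=seg[0][1]*len(seg[0][2])+seg[1][1]*len(seg[1][2]); az=np.arctan2(n[1],n[0]); t=np.pi/6
zh=np.array([np.sin(t)*np.cos(az),np.sin(t)*np.sin(az),np.cos(t)]); yh=np.cross(zh,[np.cos(az+np.pi),np.sin(az+np.pi),0]);yh=np.cross(zh,-np.array([np.cos(az),np.sin(az),0])); yh/=np.linalg.norm(yh); xh=np.cross(yh,zh)
print('az',np.degrees(az),xh,yh,zh)
H=np.c_[xh,yh,zh]
g=(seg[1][2]-0)@H
rect=cv2.minAreaRect(g[:,:2].astype(np.float32)); print(rect)
top=H@np.array([*rect[0],np.median(g[:,2])]); print('griptop',top, 'mouth',top-43.5*zh)
d=(seg[0][2])@H; 
# disc circle via hull: enclosing
print('disc enclosing',cv2.minEnclosingCircle(d[:,:2].astype(np.float32)), 'mouth z along',np.median(d[:,2])-8, 'vs',(top-43.5*zh)@H)
ns=seg[2][1]@H; print('grip side normal in housing',ns, 'y angle',np.degrees(np.arctan2(ns[1],ns[0])))
# plate points
m=np.zeros((400,640),bool); m[115:235,250:385]=1
P,uv=cloud(i,z['d'],m); P=P[(P[:,2]>4)&(P[:,2]<11)&(P[:,0]>480)&(P[:,0]<600)&(P[:,1]>-70)]; print('plate',P.min(0),P.max(0),cv2.minAreaRect(P[:,:2].astype(np.float32)))
# other cams clouds
s={}
for nme in ['scene','side']:
    zz=np.load(nme+'0.npz'); ii=pickle.load(open(nme+'0.pkl','rb')); hsv=cv2.cvtColor(zz['p'],cv2.COLOR_RGB2HSV)
    P,uv=cloud(ii,zz['d'],np.ones((400,640),bool)); h=hsv[uv[:,1],uv[:,0]]
    box=(P[:,0]>280)&(P[:,0]<760)&(P[:,1]>-250)&(P[:,1]<450)&(P[:,2]>-10)&(P[:,2]<250)
    np.savez(nme+'cl.npz',P=P[box],uv=uv[box],h=h[box])
    P=P[box];h=h[box]
    red=(((h[:,0]<8)|(h[:,0]>172))&(h[:,1]>150)&(h[:,2]>100)); yel=(h[:,0]>22)&(h[:,0]<32)&(h[:,1]>150)&(h[:,2]>120)
    for nm,mm in (('red',red),('yel',yel)):
        Q=P[mm]; 
        # cluster
        lab=-np.ones(len(Q),int);cnt=0
        for a in range(len(Q)):
            if lab[a]>=0: continue
            st=[a];lab[a]=cnt
            while st:
                b=st.pop(); nb=np.nonzero((lab<0)&(np.linalg.norm(Q-Q[b],axis=1)<12))[0]; lab[nb]=cnt; st+=list(nb)
            cnt+=1
        for c in range(cnt):
            q=Q[lab==c]
            if len(q)>25: print(nme,nm,len(q),q.min(0).round(),q.max(0).round())
```

```text
az -168.48895562752844 [0.84860639 0.17282128 0.5       ] [-0.19955682  0.97988626  0.        ] [-0.48994313 -0.09977841  0.8660254 ]
((488.4382629394531, -114.74994659423828), (25.158565521240234, 53.79265213012695), 54.6048583984375)
griptop [485.8465855  -18.16123665 158.56878747] mouth [507.15911157 -13.82087577 120.8966824 ]
disc enclosing ((489.21868896484375, -114.11979675292969), 40.607322692871094) mouth z along -142.34433867245525 vs [ 488.43826294 -114.74994659 -142.40049833]
grip side normal in housing [0.58439534 0.81144067 0.00679154] y angle 54.23876311144939
plate [480.08622855 -52.88201517   4.01347709] [599.38562977  57.92296665  10.94742746] ((537.527099609375, -7.048225402832031), (105.5645523071289, 111.65303039550781), 12.165914535522461)
scene red 49 [708.  11. 142.] [749.  48. 158.]
scene red 110 [489. 342.  60.] [552. 407.  81.]
scene yel 250 [674. 324.   2.] [740. 396.  76.]
scene yel 200 [ 344. -113.  159.] [393. -61. 190.]
side red 70 [720.  15. 137.] [751.  52. 158.]
side red 335 [497. 345.  63.] [556. 406.  77.]
side yel 152 [ 354. -101.  157.] [399. -59. 189.]
side yel 786 [682. 329.   3.] [743. 393.  75.]
```

Run:
```python
from h import *
for n in ['scene','side']:
    c=np.load(n+'cl.npz'); P,h,uv=c['P'],c['h'],c['uv']
    b=(h[:,1]<60)&(h[:,2]>110)&(P[:,0]>380)&(P[:,0]<680)&(P[:,1]>200)&(P[:,1]<520)&(P[:,2]<40)
    Q=P[b]; print(n,len(Q),Q.min(0).round(),Q.max(0).round(),np.histogram(Q[:,2],range(-6,40,3)))
    print('all',cv2.minAreaRect(Q[:,:2].astype(np.float32)))
    L=Q[(Q[:,2]>15)&(Q[:,2]<26)]; print('lip',len(L),cv2.minAreaRect(L[:,:2].astype(np.float32)))
    F=Q[(Q[:,2]<7)]; print('floor',len(F),cv2.minAreaRect(F[:,:2].astype(np.float32)))
    for nm,(x0,x1,y0,y1) in dict(beaker=(300,460,30,180),bottle=(320,430,-140,-40),washer=(640,800,-40,120),jar=(470,580,320,430)).items():
        k=(P[:,0]>x0)&(P[:,0]<x1)&(P[:,1]>y0)&(P[:,1]<y1)&(P[:,2]>25)
        q=P[k]; 
        if len(q): print(nm,len(q),q.min(0).round(),q.max(0).round(),np.percentile(q,[3,97],axis=0).round())
```

```text
scene 1232 [407. 206.  -7.] [651. 450.  39.] (array([ 28, 122, 354, 272,  98,  40,  35,  62, 128,  60,  21,   2,   4,
         1,   3]), array([-6, -3,  0,  3,  6,  9, 12, 15, 18, 21, 24, 27, 30, 33, 36, 39]))
all ((528.1885375976562, 328.4245910644531), (246.64404296875, 234.93231201171875), 86.54545593261719)
lip 268 ((515.3297119140625, 338.79364013671875), (231.26571655273438, 201.36370849609375), 85.4272232055664)
floor 827 ((534.60888671875, 327.7828369140625), (246.13662719726562, 222.03753662109375), 86.54545593261719)
beaker 446 [342.  82.  25.] [418. 160.  96.] [[348.  87.  29.]
 [413. 155.  92.]]
bottle 904 [ 336. -124.   25.] [400. -58. 190.] [[ 338. -121.   31.]
 [ 389.  -68.  187.]]
washer 481 [695.  -3.  25.] [753.  91. 203.] [[700.  -0.  30.]
 [744.  54. 187.]]
jar 241 [486. 339.  25.] [552. 407.  81.] [[489. 343.  28.]
 [544. 398.  77.]]
side 3653 [408. 218.  -4.] [630. 450.  39.] (array([   1,   27, 1199, 1222,  111,  101,   82,  114,  412,  248,   32,
         23,   21,   28,   27]), array([-6, -3,  0,  3,  6,  9, 12, 15, 18, 21, 24, 27, 30, 33, 36, 39]))
all ((519.8347778320312, 339.80206298828125), (235.27178955078125, 205.85903930664062), 85.4145736694336)
lip 798 ((519.474609375, 341.06182861328125), (234.12582397460938, 197.57077026367188), 85.03041076660156)
floor 2501 ((519.6546020507812, 337.555908203125), (230.7650146484375, 205.85903930664062), 85.4145736694336)
beaker 642 [347.  76.  25.] [419. 159.  95.] [[352.  85.  28.]
 [416. 154.  93.]]
bottle 933 [ 341. -110.   25.] [412. -44. 189.] [[347. -92.  30.]
 [409. -51. 187.]]
washer 744 [704.  14.  25.] [760.  97. 206.] [[706.  29.  29.]
 [758.  64. 186.]]
jar 675 [494. 345.  25.] [556. 406.  77.] [[498. 350.  28.]
 [554. 404.  76.]]
```

```bash
cat > fr.py <<'E'
from h import *
M0=np.array([507.2,-13.6,121.])
az=np.radians(-168.5);t=np.pi/6
zh=np.array([np.sin(t)*np.cos(az),np.sin(t)*np.sin(az),np.cos(t)]); yh=np.cross(zh,-np.array([np.cos(az),np.sin(az),0])); yh/=np.linalg.norm(yh); xh=np.cross(yh,zh)
def jaw(a): a=np.radians(a); return xh*np.cos(a)+yh*np.sin(a)
def toolR(a): y=jaw(a); zz=-zh; return np.c_[np.cross(y,zz),y,zz]
def delta(Rt,pt,s=None):
    s=s or robot.read_state(); Rc=R.from_rotvec(s['tool_rot'])
    w=(R.from_matrix(Rt)*Rc.inv()).as_rotvec(); return (pt-s['position'])/1000,w,np.degrees(np.linalg.norm(w))
E
python3 - <<'E'
from fr import *
np.set_printoptions(suppress=True,precision=4)
for a in (-125.5,54.5): print(delta(toolR(a),M0+80*zh))
a=-125.5
# staged: yaw about vertical first then tilt
print(zh)
E
```

```text
(array([-0.0568, -0.0216, -0.0404]), array([ 0.5746, -0.2275, -1.9375]), np.float64(116.52212418887147))
(array([-0.0568, -0.0216, -0.0404]), array([-0.2022, -0.5157,  1.1245]), np.float64(71.82015925187136))
[-0.49   -0.0997  0.866 ]
```

Request:
step_arm --targets '[1, -0.0035, -0.0013, -0.0025, 0.0359, -0.0142, -0.1211, 1, -0.0035, -0.0013, -0.0025, 0.0359, -0.0142, -0.1211, 1, -0.0035, -0.0013, -0.0025, 0.0359, -0.0142, -0.1211, 1, -0.0035, -0.0013, -0.0025, 0.0359, -0.0142, -0.1211, 1, -0.0035, -0.0013, -0.0025, 0.0359, -0.0142, -0.1211, 1, -0.0035, -0.0013, -0.0025, 0.0359, -0.0142, -0.1211, 1, -0.0035, -0.0013, -0.0025, 0.0359, -0.0142, -0.1211, 1, -0.0035, -0.0013, -0.0025, 0.0359, -0.0142, -0.1211]'

```text
clock: 0.95
position: [496.8, -10.5, 210.9]
tool_rot: [-2.866, -0.87, -0.412]
contact_force: [0.6, 0.3, 1.2]
width: 85.4
```

Request:
step_arm --targets '[0.6, -0.0035, -0.0013, -0.0025, 0.0359, -0.0142, -0.1211, 0.6, -0.0035, -0.0013, -0.0025, 0.0359, -0.0142, -0.1211, 0.6, -0.0035, -0.0013, -0.0025, 0.0359, -0.0142, -0.1211, 0.6, -0.0035, -0.0013, -0.0025, 0.0359, -0.0142, -0.1211, 0.6, -0.0035, -0.0013, -0.0025, 0.0359, -0.0142, -0.1211, 0.6, -0.0035, -0.0013, -0.0025, 0.0359, -0.0142, -0.1211, 0.6, -0.0035, -0.0013, -0.0025, 0.0359, -0.0142, -0.1211, 0.6, -0.0035, -0.0013, -0.0025, 0.0359, -0.0142, -0.1211]'

```text
clock: 1.75
position: [468.6, -21.0, 190.9]
tool_rot: [-2.787, 0.601, -0.7]
contact_force: [-0.1, -0.2, -0.6]
width: 51.4
```

Run:
```python
from fr import *
import pickle
np.set_printoptions(suppress=True,precision=4)
p,d,i=grab('wrist'); save('w1',p); np.savez('w1.npz',p=p,d=d); pickle.dump(i,open('w1.pkl','wb'))
s=robot.read_state(); print(s['clock'],s['position'],s['joints'],s['width'],s['contact_force'])
print(delta(toolR(-125.5),M0+80*zh))
```

```text
1.8 [467.9042 -20.6708 190.011 ] [-0.2544 -0.4977  2.0229  0.2402  1.1488  1.7008] 51.30670632555614 [-0.5476 -0.2018 -0.4541]
(array([ 0.0001, -0.0009,  0.0003]), array([-0.0031, -0.0016,  0.011 ]), np.float64(0.6633041280802863))
```

View pics/w1.png

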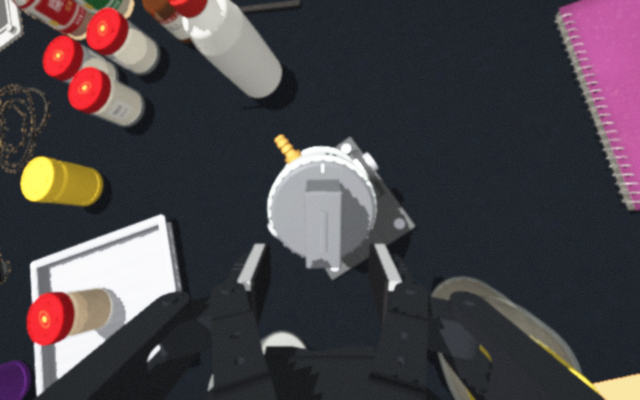

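The wrist view shows the cover face-on at (322,205), with its grip lined up with the tool and centred between the fingers, which are at (250,270) and (388,270). I measure again from this view.

Run:
```python
from fit import *; from fr import zh,M0
import fr,pickle
np.set_printoptions(suppress=True,precision=2)
z=np.load('w1.npz'); i=pickle.load(open('w1.pkl','rb'))
m=np.zeros((400,640),bool); m[150:262,266:375]=1
P,uv=cloud(i,z['d'],m); P=P[(P[:,2]>95)&(P[:,2]<190)]
H=np.c_[fr.xh,fr.yh,fr.zh]
for j in range(2):
    c,n,b=ransac(P,tilt=(15,45)); q=(P[b]-M0)@H
    print(n,'tilt',np.degrees(np.arccos(n[2])),'az',np.degrees(np.arctan2(n[1],n[0])),b.sum(),'h',np.median(q[:,2]),cv2.minAreaRect(q[:,:2].astype(np.float32)),cv2.minEnclosingCircle(q[:,:2].astype(np.float32))); P=P[~b]
```

```text
[-0.49 -0.1   0.87] tilt 29.9666633595256 az -167.87268726369277 4985 h 8.011647823333579 ((1.5533952713012695, -1.9373970031738281), (80.18561553955078, 77.67160034179688), 56.012939453125) ((-0.06577717512845993, -1.0071945190429688), 40.900291442871094)
[-0.49 -0.11  0.87] tilt 30.026567013797408 az -167.51808400311023 2480 h 43.53255790194362 ((1.2985563278198242, -2.653482437133789), (23.90183448791504, 49.12560272216797), 54.390377044677734) ((1.0624151229858398, -2.9037132263183594), 27.03514862060547)
```

```bash
sed -i 's/M0=.*/M0=np.array([507.3,-14.3,121.])/; s/-168.5/-168.1/' fr.py
python3 - <<'E'
from fr import *
np.set_printoptions(suppress=True,precision=4)
print(delta(toolR(-125.5),M0+11*zh)); print(zh)
E
```

```text
(array([ 0.034 ,  0.0052, -0.0595]), array([-0.0031, -0.0017,  0.018 ]), np.float64(1.0517113174057815))
[-0.4893 -0.1031  0.866 ]
```

Request:
step_arm --targets '[0.6, 0.0049, 0.0007, -0.0085, -0.0004, -0.0002, 0.0026, 0.6, 0.0049, 0.0007, -0.0085, -0.0004, -0.0002, 0.0026, 0.6, 0.0049, 0.0007, -0.0085, -0.0004, -0.0002, 0.0026, 0.6, 0.0049, 0.0007, -0.0085, -0.0004, -0.0002, 0.0026, 0.6, 0.0049, 0.0007, -0.0085, -0.0004, -0.0002, 0.0026, 0.6, 0.0049, 0.0007, -0.0085, -0.0004, -0.0002, 0.0026, 0.6, 0.0049, 0.0007, -0.0085, -0.0004, -0.0002, 0.0026, 0.6, 0, 0, 0, 0, 0, 0]'

```text
clock: 2.6
position: [503.1, -15.6, 130.0]
tool_rot: [-2.794, 0.566, -0.695]
contact_force: [0.2, 0.5, -0.1]
width: 51.5
```

Run:
```python
from fr import *
np.set_printoptions(suppress=True,precision=4)
p,d,i=grab('wrist'); save('w2',p)
s=robot.read_state();print(delta(toolR(-125.5),M0+11*zh),s['contact_force'],s['moment'],s['width'])
```

```text
(array([-0.0012,  0.0003, -0.0004]), array([ 0.0034, -0.0012, -0.011 ]), np.float64(0.6643828920006105)) [ 0.8464 -0.3923  0.3222] [-0.0647  0.2195 -0.0141] 51.124587596553724
```

View pics/w2.png

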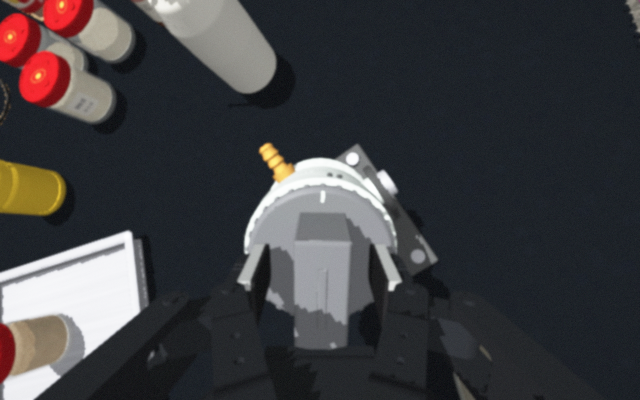

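The grip at (322,280) lies centred between the fingers. I close on it.

Request:
step_arm --targets '[0, 0, 0, 0, 0, 0, 0, 0, 0, 0, 0, 0, 0, 0, 0, 0, 0, 0, 0, 0, 0, 0, 0, 0, 0, 0, 0, 0, 0, 0, 0, 0, 0, 0, 0, 0, 0, 0, 0, 0, 0, 0, 0, 0, 0, 0, 0, 0, 0, 0, 0, 0, 0, 0, 0, 0]' --grip_force 60

```text
clock: 3.45
position: [503.6, -16.2, 132.4]
tool_rot: [-2.793, 0.566, -0.701]
contact_force: [-3.9, -3.9, 4.8]
width: 23.2
```

Run:
```python
from fr import *
np.set_printoptions(suppress=True,precision=4)
s=robot.read_state();print(s['clock'],s['position'],s['contact_force'],s['moment'],s['width'])
RR=R.from_rotvec(s['tool_rot']).as_matrix(); y=RR[:,1]; print(np.degrees(np.arctan2(y@yh,y@xh)),RR[:,2],((s['position']-M0)@np.c_[xh,yh,zh]))
# turn of 75 deg with N rows
print(zh*np.radians(75)/12)
```

```text
3.45 [503.6208 -16.2108 132.4323] [-3.8517 -3.9434  4.7838] [-0.5596  0.3564 -0.1619] 23.164227635597527
-124.84560943829253 [ 0.4896  0.1044 -0.8657] [ 2.2571 -1.1111 11.8978]
[-0.0534 -0.0112  0.0945]
```

Request:
step_arm --targets '[0, -0.0001, 0.0002, 0.0001, -0.0534, -0.0112, 0.0945, 0, -0.0001, 0.0002, 0.0001, -0.0534, -0.0112, 0.0945, 0, -0.0001, 0.0002, 0.0001, -0.0534, -0.0112, 0.0945, 0, -0.0001, 0.0002, 0.0001, -0.0534, -0.0112, 0.0945, 0, -0.0001, 0.0002, 0.0001, -0.0534, -0.0112, 0.0945, 0, -0.0001, 0.0002, 0.0001, -0.0534, -0.0112, 0.0945, 0, -0.0001, 0.0002, 0.0001, -0.0534, -0.0112, 0.0945, 0, -0.0001, 0.0002, 0.0001, -0.0534, -0.0112, 0.0945]'

```text
clock: 4.25
position: [502.5, -13.4, 132.5]
tool_rot: [2.938, 0.714, 0.807]
contact_force: [-1.5, 2.0, 1.4]
width: 23.1
```

Request:
step_arm --targets '[0, -0.0001, 0.0002, 0.0001, -0.0534, -0.0112, 0.0945, 0, -0.0001, 0.0002, 0.0001, -0.0534, -0.0112, 0.0945, 0, -0.0001, 0.0002, 0.0001, -0.0534, -0.0112, 0.0945, 0, -0.0001, 0.0002, 0.0001, -0.0534, -0.0112, 0.0945, 0, 0, 0, 0, 0, 0, 0, 0, 0, 0, 0, 0, 0, 0, 0, 0, 0, 0, 0, 0, 0, 0, 0, 0, 0, 0, 0, 0]'

```text
clock: 5.05
position: [502.0, -13.1, 132.8]
tool_rot: [2.625, 1.28, 0.755]
contact_force: [-2.3, 2.4, 1.4]
width: 23.4
```

Run:
```python
from fr import *
np.set_printoptions(suppress=True,precision=4)
p,d,i=grab('wrist'); save('w3',p)
s=robot.read_state();print(s['clock'],s['position'],s['contact_force'],s['moment'],s['width'],s['joints'])
RR=R.from_rotvec(s['tool_rot']).as_matrix(); y=RR[:,1]; print(np.degrees(np.arctan2(y@yh,y@xh)),RR[:,2],((s['position']-M0)@np.c_[xh,yh,zh]))
```

```text
5.1 [501.9569 -13.105  132.8215] [-3.0161  2.7426  2.3756] [0.5333 0.4331 0.2929] 23.283763664213193 [-0.2151 -0.3287  2.0184  0.2484  0.9849  0.3594]
-49.902029946181365 [ 0.4865  0.1034 -0.8675] [ 1.5964  2.2711 12.7287]
```

View pics/w3.png

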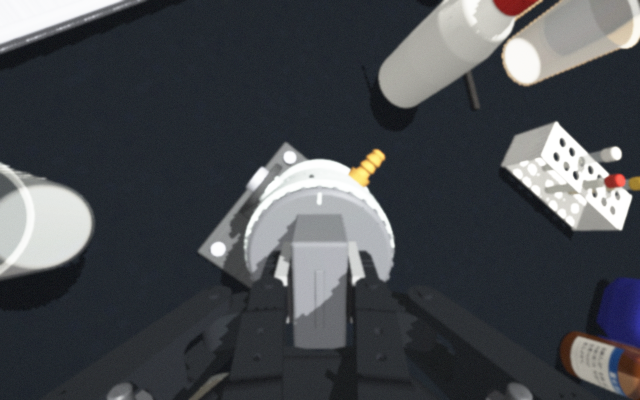

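The cover has turned with the grip: the jaw angle corresponds to the cover's x at about +40°, and the mark on the disc has moved to (320,198). Next I lift along the axis.

Request:
step_arm --targets '[0, -0.0025, -0.0005, 0.0044, 0, 0, 0, 0, -0.0043, -0.0009, 0.0076, 0, 0, 0, 0, -0.0043, -0.0009, 0.0076, 0, 0, 0, 0, -0.0043, -0.0009, 0.0076, 0, 0, 0, 0, -0.0043, -0.0009, 0.0076, 0, 0, 0, 0, -0.0043, -0.0009, 0.0076, 0, 0, 0, 0, -0.0043, -0.0009, 0.0076, 0, 0, 0, 0, -0.0043, -0.0009, 0.0076, 0, 0, 0]'

```text
clock: 5.9
position: [469.1, -20.4, 191.3]
tool_rot: [2.623, 1.281, 0.755]
contact_force: [0.1, -0.6, -2.2]
width: 23.2
```

Run:
```python
from fr import *
import pickle
np.set_printoptions(suppress=True,precision=4)
p,d,i=grab('wrist'); save('w4',p)
p,d,i=grab('side'); save('s4',p[100:350,220:500]); np.savez('s4.npz',p=p,d=d)
s=robot.read_state();print(s['clock'],s['position'],s['contact_force'],s['moment'],s['width'],s['joints'])
```

```text
6.0 [469.6896 -20.5585 192.2823] [-0.223  -0.261  -1.9179] [-0.0879  0.3789  0.033 ] 23.264080661254663 [-0.2566 -0.4917  2.0146  0.246   1.1533  0.3589]
```

View pics/w4.png

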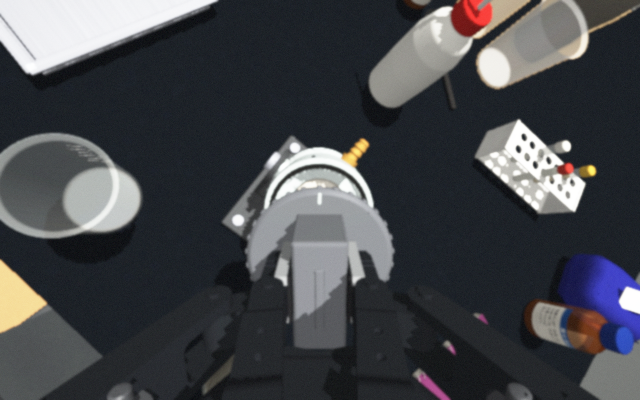

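View pics/s4.png

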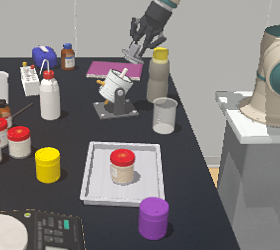

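The cover is off, about 1.9 N in the gripper. The open mouth at (318,190) has white inside, so the cartridge has stayed. Now I straighten the tool and go towards the tray.

Run:
```python
from fr import *
np.set_printoptions(suppress=True,precision=4)
s=robot.read_state();Rc=R.from_rotvec(s['tool_rot']).as_matrix()
ax=np.cross(Rc[:,2],[0,0,-1]); w=ax/np.linalg.norm(ax)*np.arcsin(np.linalg.norm(ax)); print(w, w/8)
Rn=R.from_rotvec(w).as_matrix()@Rc; print(Rn)
```

```text
[-0.1066  0.5123  0.    ] [-0.0133  0.064   0.    ]
[[ 0.6148  0.7887 -0.    ]
 [ 0.7887 -0.6148 -0.    ]
 [-0.     -0.     -1.    ]]
```

Request:
step_arm --targets '[0, -0.005, 0, 0.03, 0, 0, 0, 0, 0, 0, 0.03, -0.0133, 0.064, 0, 0, 0, 0.01, 0.02, -0.0133, 0.064, 0, 0, 0, 0.03, 0, -0.0133, 0.064, 0, 0, 0, 0.04, 0, -0.0133, 0.064, 0, 0, 0.005, 0.04, 0, -0.0133, 0.064, 0, 0, 0.005, 0.04, 0, -0.0133, 0.064, 0, 0, 0.005, 0.03, 0, -0.0133, 0.064, 0]'

```text
clock: 6.8
position: [479.4, 172.3, 270.4]
tool_rot: [2.808, 1.374, 0.093]
contact_force: [1.5, -0.6, -3.2]
width: 23.3
```

Request:
step_arm --targets '[0, 0, 0.02, 0, -0.0133, 0.064, 0, 0, 0, 0.02, 0, 0, 0, 0, 0, 0, 0.01, 0, 0, 0, 0, 0, 0, 0, 0, 0, 0, 0, 0, 0, 0, 0, 0, 0, 0, 0, 0, 0, 0, 0, 0, 0, 0, 0, 0, 0, 0, 0, 0, 0, 0, 0, 0, 0, 0, 0]'

```text
clock: 7.6
position: [479.6, 219.2, 270.8]
tool_rot: [-2.822, -1.376, 0.002]
contact_force: [-0.3, 0.4, -2.5]
width: 23.5
```

Run:
```python
from fr import *
import pickle
np.set_printoptions(suppress=True,precision=4)
p,d,i=grab('wrist'); save('w5',p);  np.savez('w5.npz',p=p,d=d); pickle.dump(i,open('w5.pkl','wb'))
s=robot.read_state();print(s['clock'],s['position'],s['contact_force'],s['moment'],s['width'],s['joints'],R.from_rotvec(s['tool_rot']).as_matrix())
```

```text
7.65 [479.573  219.2937 270.8281] [-0.2769 -0.4113 -2.5623] [ 0.0255 -0.0039 -0.0328] 23.097848201006716 [0.358  0.0537 1.3212 0.0016 1.768  1.0214] [[ 0.6156  0.7881 -0.0018]
 [ 0.7881 -0.6156  0.001 ]
 [-0.0003 -0.002  -1.    ]]
```

View pics/w5.png

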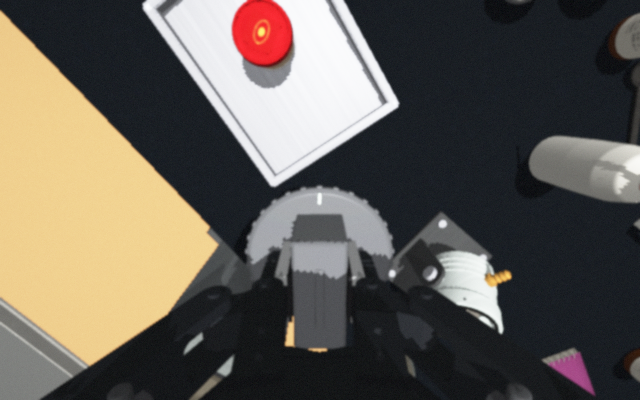

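The tray has its lip corners at (275,186), (398,102) and (147,5). The jar's red lid is at (262,32), and the cover in the gripper is level.

Run:
```python
from fr import *
import pickle
np.set_printoptions(suppress=True,precision=1)
z=np.load('w5.npz'); i=pickle.load(open('w5.pkl','rb')); p=z['p']
hsv=cv2.cvtColor(p,cv2.COLOR_RGB2HSV)
P,uv=cloud(i,z['d'],np.ones((400,640),bool)); h=hsv[uv[:,1],uv[:,0]]
k=(P[:,2]>14)&(P[:,2]<26)&(h[:,1]<70)&(P[:,1]>190)&(P[:,0]>380)&(P[:,0]<700); L=P[k]
print(len(L),L.min(0),L.max(0),np.median(L[:,2]))
c=onplane(i,[(275,186),(398,102),(147,5)],20); print(c)
v=c[1]-c[0]; print('x dir',np.degrees(np.arctan2(v[1],v[0])),np.linalg.norm(v))
v=c[2]-c[0]; print('y dir',np.degrees(np.arctan2(v[1],v[0])),np.linalg.norm(v))
# lip edge lines: near edge
print('lip rect',cv2.minAreaRect(L[:,:2].astype(np.float32)))
k=(P[:,2]>0)&(P[:,2]<6)&(h[:,1]<60)&(h[:,2]>120)&(P[:,1]>190)&(P[:,0]>380)&(P[:,0]<700); print('floor',np.median(P[k][:,2]),P[k].min(0),P[k].max(0))
red=((h[:,0]<8)|(h[:,0]>172))&(h[:,1]>150)&(h[:,2]>100)&(P[:,0]<600)&(P[:,1]>300); print('lid',P[red].min(0),P[red].max(0),red.sum())
```

```text
5016 [413.8 219.9  14. ] [620.2 492.2  25.7] 20.4666145150139
[[416.3 235.7  20. ]
 [608.5 223.1  20. ]
 [440.4 487.5  20. ]]
x dir -3.727869129445988 192.6316399721924
y dir 84.52007837080131 253.00044751419804
lip rect ((521.1687622070312, 355.98046875), (257.8401184082031, 197.97576904296875), 85.0855712890625)
floor 3.0541453205364064 [406.2 215.7   0. ] [624.9 500.7   6. ]
lid [496.3 341.4  67.8] [555.  401.8  76.5] 3032
```

Request:
step_arm --targets '[0, 0.001, 0.038, 0, 0, 0, 0, 0, 0.001, 0.038, 0, 0, 0, 0, 0, 0, 0, -0.02, 0, 0, 0, 0, 0, 0, -0.04, 0, 0, 0, 0, 0, 0, -0.04, 0, 0, 0, 0, 0, 0, -0.04, 0, 0, 0, 0, 0, 0, -0.04, 0, 0, 0, 0, 0, 0, -0.02, 0, 0, 0]'

```text
clock: 8.45
position: [479.7, 294.6, 66.4]
tool_rot: [-2.822, -1.377, 0.011]
contact_force: [-0.1, -0.7, -2.5]
width: 23.2
```

Run:
```python
from fr import *
import pickle
np.set_printoptions(suppress=True,precision=4)
p,d,i=grab('wrist'); save('w6',p)
p,d,i=grab('side'); save('s6',cv2.resize(p[130:330,270:450],None,fx=3,fy=3))
s=robot.read_state();print(s['clock'],s['position'],s['contact_force'],R.from_rotvec(s['tool_rot']).as_matrix()[:,2])
```

```text
8.55 [479.5151 294.4616  66.763 ] [-0.1459 -0.7951 -3.2422] [-0.0086 -0.0026 -1.    ]
```

View pics/s6.png

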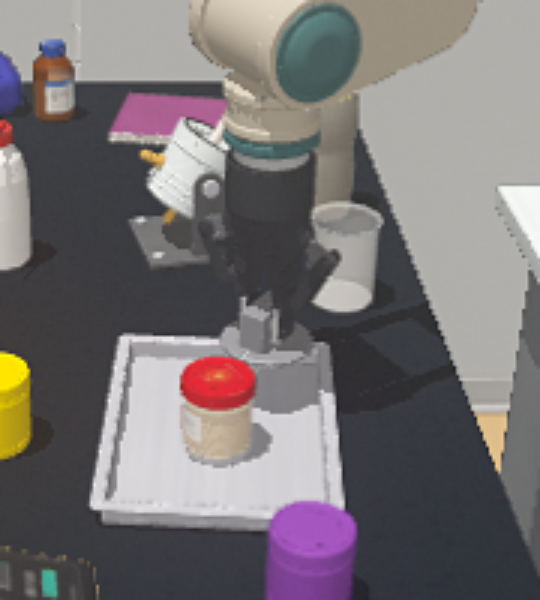

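View pics/w6.png

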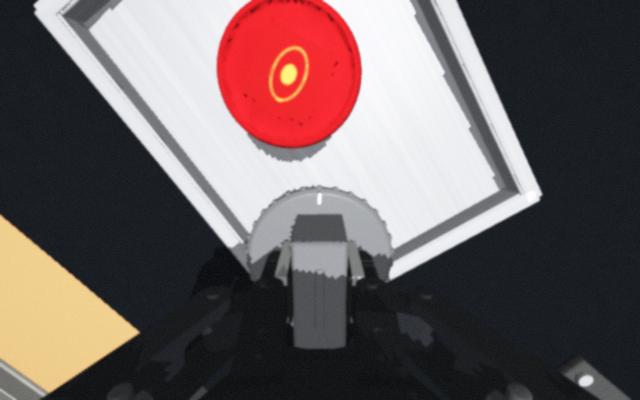

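Request:
step_arm --targets '[0, 0.003, 0, -0.012, 0.0026, -0.0086, 0, 0, 0.002, 0, -0.012, 0, 0, 0, 0, 0, 0, -0.008, 0, 0, 0, 0, 0, 0, -0.004, 0, 0, 0, 0, 0, 0, -0.002, 0, 0, 0, 0, 0, 0, -0.001, 0, 0, 0, 0, 0, 0, 0, 0, 0, 0, 0, 0, 0, 0, 0, 0, 0]'

```text
clock: 9.35
position: [486.7, 295.9, 32.1]
tool_rot: [-2.823, -1.378, -0.013]
contact_force: [0.7, -0.5, -1.9]
width: 22.9
```

Run:
```python
from fr import *
np.set_printoptions(suppress=True,precision=4)
s=robot.read_state();print(s['clock'],s['position'],s['contact_force'],R.from_rotvec(s['tool_rot']).as_matrix()[:,2])
```

```text
9.35 [486.7236 295.8701  32.0763] [ 0.6509 -0.4604 -1.851 ] [ 0.0071  0.0038 -1.    ]
```

Request:
step_arm --targets '[0, 0, 0, -0.002, -0.0015, 0.004, 0, 0, 0, 0, -0.002, 0, 0, 0, 0, 0, 0, -0.001, 0, 0, 0, 0, 0, 0, -0.0005, 0, 0, 0, 0, 0, 0, -0.0005, 0, 0, 0, 0, 0, 0, 0, 0, 0, 0, 0, 0, 0, 0, 0, 0, 0, 0, 0, 0, 0, 0, 0, 0]'

```text
clock: 10.15
position: [486.6, 295.7, 25.7]
tool_rot: [-2.822, -1.378, -0.005]
contact_force: [-0.1, -0.8, -1.5]
width: 23.0
```

Run:
```python
from fr import *
np.set_printoptions(suppress=True,precision=4)
p,d,i=grab('side'); save('s7',cv2.resize(p[200:300,300:400],None,fx=5,fy=5))
s=robot.read_state();print(s['clock'],s['position'],s['contact_force'],R.from_rotvec(s['tool_rot']).as_matrix()[:,2])
```

```text
10.2 [486.5582 295.7524  25.6894] [-0.2483 -0.4032 -2.0863] [ 0.0026  0.002  -1.    ]
```

View pics/s7.png

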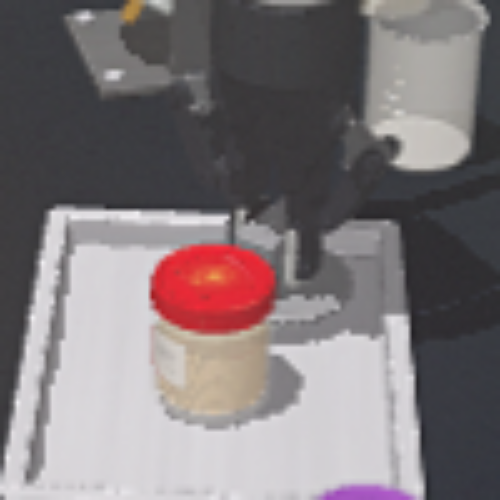

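The cover sits close above the floor, clear of the jar and the walls, with no contact force yet. I lower in half-millimetre rows.

Request:
step_arm --targets '[0, 0, 0, -0.0005, 0, 0, 0, 0, 0, 0, -0.0005, 0, 0, 0, 0, 0, 0, -0.0005, 0, 0, 0, 0, 0, 0, -0.0005, 0, 0, 0, 0, 0, 0, 0, 0, 0, 0, 0, 0, 0, 0, 0, 0, 0, 0, 0, 0, 0, 0, 0, 0, 0, 0, 0, 0, 0, 0, 0]'

```text
clock: 11.0
position: [486.6, 295.8, 24.6]
tool_rot: [-2.822, -1.378, -0.005]
contact_force: [-3.0, -2.3, 6.5]
width: 23.3
```

Contact at z = 24.6, where I expected 24.5. I release.

Request:
step_arm --targets '[0, 0, 0, 0.0005, 0, 0, 0, 0.1, 0, 0, 0, 0, 0, 0, 0.3, 0, 0, 0, 0, 0, 0, 0.6, 0, 0, 0, 0, 0, 0, 0.6, 0, 0, 0, 0, 0, 0, 0.6, 0, 0, 0, 0, 0, 0, 0.6, 0, 0, 0, 0, 0, 0, 0.6, 0, 0, 0, 0, 0, 0]'

```text
clock: 11.8
position: [486.5, 295.7, 24.1]
tool_rot: [-2.822, -1.378, -0.005]
contact_force: [-0.1, 0.5, 0.1]
width: 50.8
```

Request:
step_arm --targets '[0.6, 0, 0, 0.003, 0, 0, 0, 0.6, 0, 0, 0.01, 0, 0, 0, 0.6, 0, 0, 0.02, 0, 0, 0, 0.6, 0, 0, 0.04, 0, 0, 0, 0.6, 0, 0, 0.04, 0, 0, 0, 0.6, 0, 0, 0.04, 0, 0, 0, 0.6, 0, 0, 0.04, 0, 0, 0, 0.6, 0, 0, 0.03, 0, 0, 0]'

```text
clock: 12.6
position: [486.7, 295.8, 251.4]
tool_rot: [-2.822, -1.378, -0.011]
contact_force: [0.5, -0.6, -0.6]
width: 51.2
```

Run:
```python
from fit import *
import pickle
np.set_printoptions(suppress=True,precision=3)
p,d,i=grab('wrist'); save('w8',p); np.savez('w8.npz',p=p,d=d); pickle.dump(i,open('w8.pkl','wb'))
s=robot.read_state();print(s['clock'],s['position'],s['contact_force'],s['width'],s['joints'])
m=np.zeros((400,640),bool); m[0:360]=1
P,uv=cloud(i,d,m)
near=np.hypot(P[:,0]-485,P[:,1]-293)<60
for lo,hi in((20,30),(52,68)):
    Q=P[near&(P[:,2]>lo)&(P[:,2]<hi)]
    if len(Q)>50:
        c=Q.mean(0);n=np.linalg.svd(Q-c,full_matrices=False)[2][2];print(lo,len(Q),Q.min(0),Q.max(0),np.median(Q[:,2]),n,cv2.minAreaRect(Q[:,:2].astype(np.float32)))
```

```text
12.65 [487.832 296.42  256.721] [0.022 0.237 4.476] 51.43039834868693 [0.481 0.166 1.228 0.001 1.733 1.144]
20 1909 [425.157 233.178  20.   ] [526.449 332.404  26.154] 21.00839723351379 [-0.003 -0.002  1.   ] ((473.39300537109375, 284.97064208984375), (98.99119567871094, 99.77495574951172), 77.8459701538086)
52 932 [461.212 265.214  53.554] [516.505 344.023  64.041] 56.4072582698482 [-0.001  0.001  1.   ] ((495.5859375, 305.7894287109375), (84.30533599853516, 23.66611099243164), 52.300025939941406)
```

View pics/w8.png

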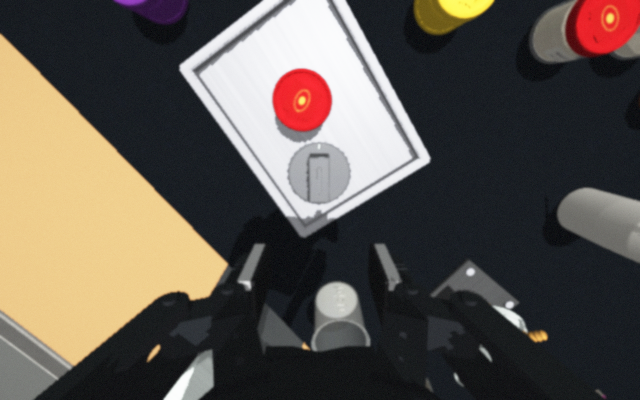

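The cover stands flat beside the jar: the grip's top is at 56.4 mm (expected 56.5), the face is level, and there is a visible gap between its disc at (318,172) and the lid at (302,98). Now I go back for the cartridge.

Run:
```python
from fr import *
np.set_printoptions(suppress=True,precision=4)
dp,w,a=delta(toolR(-50),M0+85*zh); print(dp,w,a,w/8)
```

```text
[-0.0221 -0.3195 -0.0621] [ 0.1014 -0.4993 -0.0037] 29.191984804951474 [ 0.0127 -0.0624 -0.0005]
```

Request:
step_arm --targets '[0.6, -0.0028, -0.03, 0, 0, 0, 0, 0.6, -0.0028, -0.04, 0, 0, 0, 0, 0.6, -0.0028, -0.045, 0, 0.0127, -0.0624, -0.0005, 0.6, -0.0028, -0.045, 0, 0.0127, -0.0624, -0.0005, 0.6, -0.0028, -0.045, 0, 0.0127, -0.0624, -0.0005, 0.6, -0.0028, -0.045, 0, 0.0127, -0.0624, -0.0005, 0.6, -0.0028, -0.04, 0, 0.0127, -0.0624, -0.0005, 0.6, -0.0025, -0.03, 0, 0.0127, -0.0624, -0.0005]'

```text
clock: 13.45
position: [463.9, -26.3, 248.2]
tool_rot: [2.689, 1.307, 0.57]
contact_force: [-0.0, 0.1, 0.2]
width: 50.9
```

Request:
step_arm --targets '[0.4, 0, 0, -0.02, 0.0127, -0.0624, -0.0005, 0.4, 0, 0, -0.02, 0.0127, -0.0624, -0.0005, 0.4, 0, 0, -0.015, 0, 0, 0, 0.4, 0, 0, -0.007, 0, 0, 0, 0.4, 0, 0, 0, 0, 0, 0, 0.4, 0, 0, 0, 0, 0, 0, 0.4, 0, 0, 0, 0, 0, 0, 0.4, 0, 0, 0, 0, 0, 0]'

```text
clock: 14.25
position: [464.8, -24.2, 186.0]
tool_rot: [2.628, 1.278, 0.743]
contact_force: [-0.4, -0.2, -0.4]
width: 34.1
```

Run:
```python
from fr import *
import pickle
np.set_printoptions(suppress=True,precision=4)
p,d,i=grab('wrist'); save('w9',p); np.savez('w9.npz',p=p,d=d); pickle.dump(i,open('w9.pkl','wb'))
print(delta(toolR(-50),M0+85*zh))
s=robot.read_state(); print(s['clock'],s['position'],s['width'])
```

```text
(array([0.001 , 0.0012, 0.0088]), array([ 0.0049, -0.0098,  0.0015]), np.float64(0.6342854049567143))
14.3 [464.7284 -24.2302 185.8019] 34.10691188875993
```

View pics/w9.png

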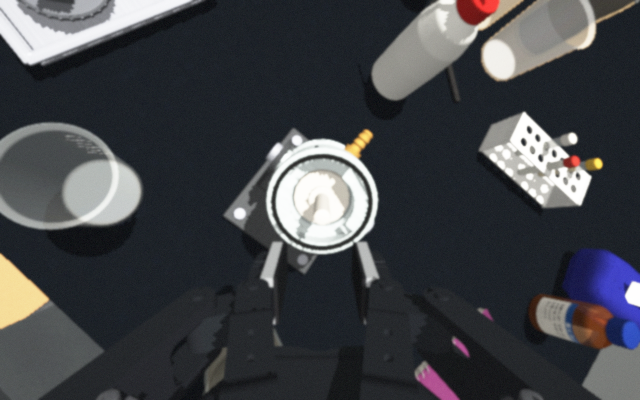

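The mouth is open. The rim is a ring round (322,197), and the stem shows as a pale post at about (320,210), centred between the fingers.

Run:
```python
from fr import *
import pickle
np.set_printoptions(suppress=True,precision=2)
z=np.load('w9.npz'); i=pickle.load(open('w9.pkl','rb'))
m=np.zeros((400,640),bool); m[130:262,260:385]=1
P,uv=cloud(i,z['d'],m); H=np.c_[xh,yh,zh]; q=(P-M0)@H
r=np.hypot(q[:,0],q[:,1])
k=(r<20)&(q[:,2]>4)&(q[:,2]<40); s=q[k]; print('stem',len(s),s.min(0),s.max(0),uv[k].mean(0))
t=s[s[:,2]>s[:,2].max()-2.5]; print('top',len(t),cv2.minEnclosingCircle(t[:,:2].astype(np.float32)))
for lo in range(4,30,5):
    t=s[(s[:,2]>lo)&(s[:,2]<lo+5)]
    if len(t): print(lo,len(t),t.min(0),t.max(0))
k=(abs(q[:,2])<2)&(r<50)&(r>20); t=q[k]; print('rim',len(t),np.median(t[:,2]),t.min(0),t.max(0),cv2.minEnclosingCircle(t[:,:2].astype(np.float32)))
```

```text
stem 379 [-6.02 -5.17  4.23] [ 5.81  6.21 30.82] [321.74 211.18]
top 197 ((-0.06157747656106949, 0.4152442514896393), 5.962881088256836)
4 32 [-3.43 -2.9   4.23] [5.63 6.21 8.88]
9 32 [-3.23 -2.56  9.03] [ 5.5   6.15 13.97]
14 36 [-2.73 -2.42 14.09] [ 5.81  6.05 18.69]
19 37 [-2.64 -1.89 19.03] [ 5.49  6.11 23.53]
24 103 [-6.02 -5.17 24.1 ] [ 5.51  5.93 28.99]
29 139 [-5.48 -5.04 29.01] [ 5.73  5.55 30.82]
rim 3546 0.25926628965127857 [-42.91 -42.21  -2.  ] [42.81 43.05  2.  ] ((-0.42019352316856384, 0.12822313606739044), 43.230533599853516)
```

Run:
```python
from fr import *
np.set_printoptions(suppress=True,precision=4)
dp,w,a=delta(toolR(-50),M0+0.3*yh+2.5*zh); print(dp,w,a,dp/7)
# lateral check
s=robot.read_state(); print((s['position']-M0)@np.c_[xh,yh,zh])
```

```text
[ 0.0413  0.01   -0.0626] [ 0.0049 -0.0098  0.0015] 0.6342854049567143 [ 0.0059  0.0014 -0.0089]
[-5.4481 -0.9384 77.9723]
```

Request:
step_arm --targets '[0.4, 0.0044, 0.0022, 0.0027, 0.0049, -0.0098, 0.0015, 0.4, 0, 0, 0, 0, 0, 0, 0.4, 0.0074, 0.0016, -0.0131, 0, 0, 0, 0.4, 0.0074, 0.0016, -0.0131, 0, 0, 0, 0.4, 0.0074, 0.0016, -0.0131, 0, 0, 0, 0.4, 0.0074, 0.0016, -0.0131, 0, 0, 0, 0.4, 0.0037, 0.0008, -0.0066, 0, 0, 0, 0.4, 0, 0, 0, 0, 0, 0]'

```text
clock: 15.1
position: [501.8, -14.6, 127.7]
tool_rot: [2.627, 1.278, 0.756]
contact_force: [-1.3, -0.5, -0.7]
width: 34.0
```

Run:
```python
from fr import *
np.set_printoptions(suppress=True,precision=4)
p,d,i=grab('wrist'); save('w10',p)
print(delta(toolR(-50),M0+0.3*yh+2.5*zh))
s=robot.read_state(); print((s['position']-M0)@np.c_[xh,yh,zh],s['contact_force'])
```

```text
(array([ 0.004 ,  0.0005, -0.0055]), array([-0.0004, -0.0017,  0.0001]), np.float64(0.0992616559376853))
[-0.7329  0.6253  9.265 ] [-0.0619 -0.1151  0.0804]
```

View pics/w10.png

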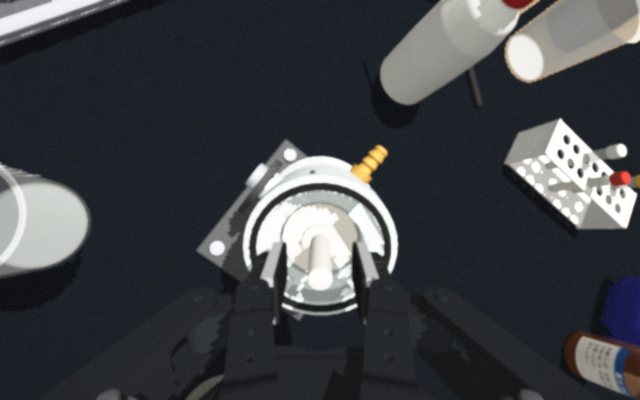

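The stem at (320,265) is centred between the pads. I go 6 mm further in, then close.

Request:
step_arm --targets '[0.4, 0.002, 0.0002, -0.0028, 0, 0, 0, 0.4, 0.0018, 0.0002, -0.0028, 0, 0, 0, 0.4, 0, 0, 0, 0, 0, 0, 0, 0, 0, 0, 0, 0, 0, 0, 0, 0, 0, 0, 0, 0, 0, 0, 0, 0, 0, 0, 0, 0, 0, 0, 0, 0, 0, 0, 0, 0, 0, 0, 0, 0, 0]' --grip_force 70

```text
clock: 15.95
position: [505.8, -14.4, 123.4]
tool_rot: [2.626, 1.277, 0.758]
contact_force: [-6.2, 1.3, 4.4]
width: 9.6
```

Run:
```python
from fr import *
np.set_printoptions(suppress=True,precision=4)
print(delta(toolR(-50),M0+0.3*yh+2.5*zh))
s=robot.read_state(); print(s['clock'],(s['position']-M0)@np.c_[xh,yh,zh],s['contact_force'],s['moment'],s['width'])
```

```text
(array([ 0.0002,  0.0001, -0.0002]), array([-0.0004, -0.001 ,  0.0001]), np.float64(0.06262711740188918))
15.95 [-0.0717  0.2384  2.7965] [-6.2147  1.3478  4.3694] [0.1885 0.7283 0.1374] 9.630244186559093
```

Request:
step_arm --targets '[0, 0, 0, 0, 0, 0, 0, 0, -0.0005, -0.0001, 0.0009, 0, 0, 0, 0, -0.001, -0.0002, 0.0017, 0, 0, 0, 0, -0.0015, -0.0003, 0.0026, 0, 0, 0, 0, -0.002, -0.0004, 0.0035, 0, 0, 0, 0, -0.0025, -0.0005, 0.0043, 0, 0, 0, 0, -0.0025, -0.0005, 0.0043, 0, 0, 0, 0, 0, 0, 0, 0, 0, 0]'

```text
clock: 16.75
position: [495.9, -16.5, 141.4]
tool_rot: [2.625, 1.277, 0.759]
contact_force: [-0.4, 0.5, -0.4]
width: 9.5
```

Run:
```python
from fr import *
np.set_printoptions(suppress=True,precision=4)
p,d,i=grab('wrist'); save('w11',p)
s=robot.read_state(); print(s['clock'],(s['position']-M0)@np.c_[xh,yh,zh],s['contact_force'],s['moment'],s['width'])
```

```text
16.8 [ 0.022   0.1479 23.1493] [ 0.6232  0.9236 -0.8837] [0.0345 0.3704 0.0599] 9.643907024998153
```

View pics/w11.png

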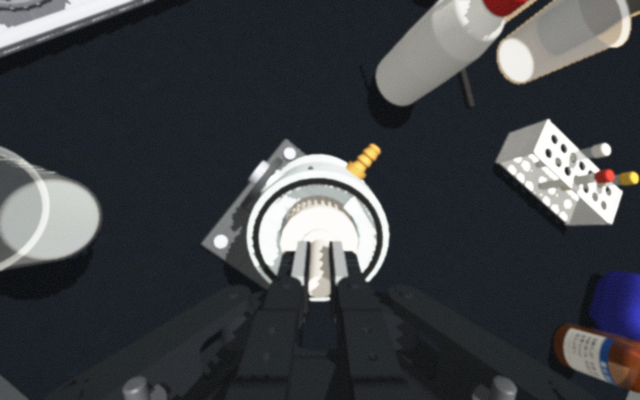

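The pleated body at (320,210) is rising with the stem and the forces are low. I carry on drawing it out.

Request:
step_arm --targets '[0, -0.0052, -0.0011, 0.0093, 0, 0, 0, 0, -0.0052, -0.0011, 0.0093, 0, 0, 0, 0, -0.0052, -0.0011, 0.0093, 0, 0, 0, 0, -0.0052, -0.0011, 0.0093, 0, 0, 0, 0, -0.0052, -0.0011, 0.0093, 0, 0, 0, 0, -0.0052, -0.0011, 0.0093, 0, 0, 0, 0, -0.0052, -0.0011, 0.0093, 0, 0, 0, 0, 0, 0, 0, 0, 0, 0]'

```text
clock: 17.6
position: [459.7, -24.5, 207.7]
tool_rot: [2.623, 1.276, 0.761]
contact_force: [-0.2, -0.2, -1.4]
width: 9.7
```

Run:
```python
from fr import *
np.set_printoptions(suppress=True,precision=4)
p,d,i=grab('wrist'); save('w12',p)
p,d,i=grab('side'); save('s12',cv2.resize(p[80:250,280:420],None,fx=4,fy=3.5))
s=robot.read_state(); print(s['clock'],(s['position']-M0)@np.c_[xh,yh,zh],s['position'],s['contact_force'],s['moment'],s['width'],s['joints'])
```

```text
17.7 [ 0.0742  0.0996 97.8018] [459.4924 -24.2728 205.736 ] [-0.0882  0.476  -1.6481] [-0.0857  0.4003 -0.0417] 9.578488283446477 [-0.2764 -0.5318  2.0141  0.2522  1.1983  0.3523]
```

View pics/w12.png

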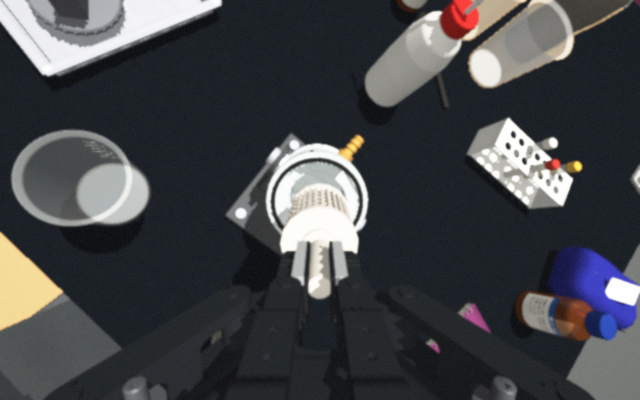

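View pics/s12.png

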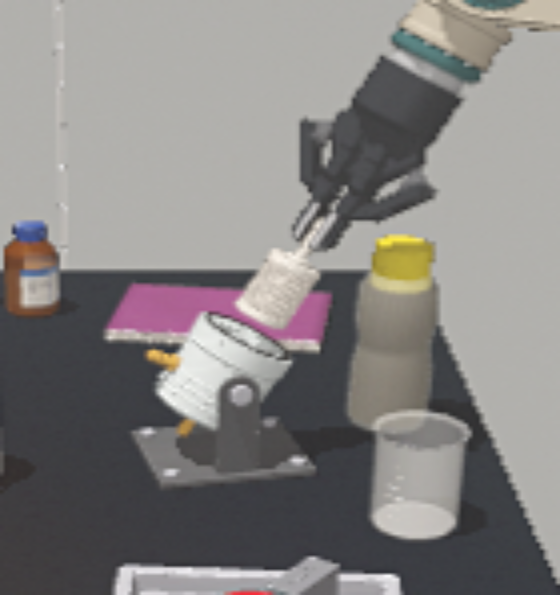

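The cartridge is out, in line with the tool and clear of the mouth. I lift it, straighten and carry it to the tray.

Request:
step_arm --targets '[0, 0, 0, 0.03, 0, 0, 0, 0, 0, 0, 0.03, -0.0133, 0.064, 0, 0, 0, 0.005, 0.014, -0.0133, 0.064, 0, 0, 0.01, 0.02, 0, -0.0133, 0.064, 0, 0, 0.01, 0.03, 0, -0.0133, 0.064, 0, 0, 0.012, 0.035, 0, -0.0133, 0.064, 0, 0, 0.015, 0.035, 0, -0.0133, 0.064, 0, 0, 0.015, 0.035, 0, -0.0133, 0.064, 0]'

```text
clock: 18.5
position: [522.0, 137.7, 278.8]
tool_rot: [2.811, 1.367, 0.094]
contact_force: [0.9, -0.5, -0.3]
width: 9.5
```

Request:
step_arm --targets '[0, 0.015, 0.035, 0, -0.0133, 0.064, 0, 0, 0.015, 0.035, 0, 0, 0, 0, 0, 0.012, 0.035, 0, 0, 0, 0, 0, 0.008, 0.025, 0, 0, 0, 0, 0, 0, 0.015, 0, 0, 0, 0, 0, 0, 0.005, 0, 0, 0, 0, 0, 0, 0, 0, 0, 0, 0, 0, 0, 0, 0, 0, 0, 0]'

```text
clock: 19.3
position: [571.5, 284.8, 279.9]
tool_rot: [-2.825, -1.372, -0.001]
contact_force: [0.1, -0.9, -0.9]
width: 9.6
```

Run:
```python
from fr import *
import pickle
np.set_printoptions(suppress=True,precision=4)
p,d,i=grab('wrist'); save('w13',p); np.savez('w13.npz',p=p,d=d); pickle.dump(i,open('w13.pkl','wb'))
p,d,i=grab('side'); save('s13',cv2.resize(p[80:330,260:440],None,fx=3,fy=2.3))
s=robot.read_state(); print(s['clock'],s['position'],s['contact_force'],s['moment'],s['width'],s['joints'],R.from_rotvec(s['tool_rot']).as_matrix())
```

```text
19.4 [571.6144 284.7363 280.1876] [ 0.665  -0.225  -0.6336] [-0.0217 -0.0055  0.0023] 10.069826863116454 [0.4037 0.3786 0.9296 0.0014 1.8325 1.0712] [[ 0.6187  0.7856  0.0003]
 [ 0.7856 -0.6187  0.0016]
 [ 0.0015 -0.0008 -1.    ]]
```

View pics/w13.png

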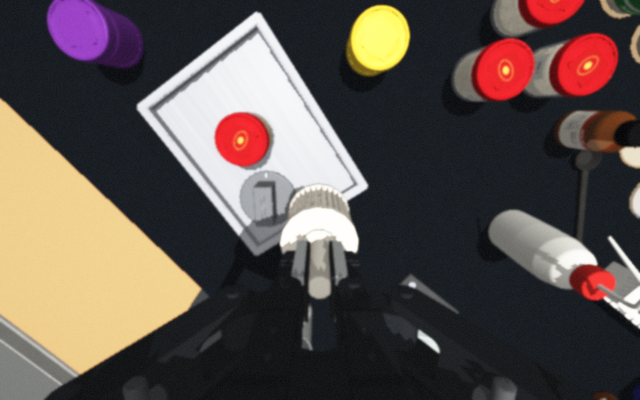

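View pics/s13.png

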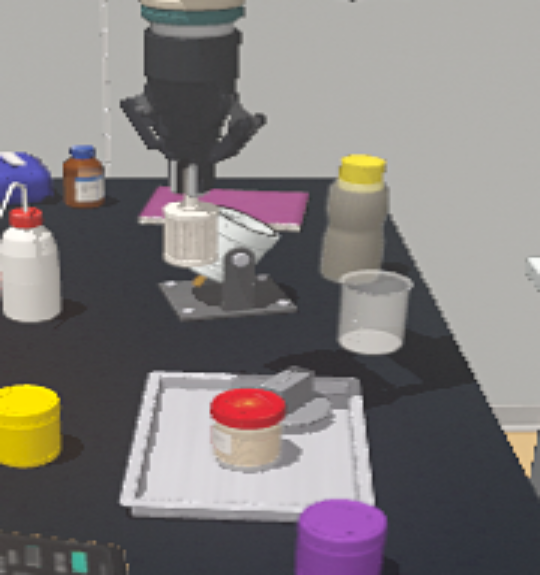

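The cartridge hangs upright. All four lip corners are visible, at (257,13), (138,106), (257,254) and (367,186), so I check the tray's centre again before lowering.

Run:
```python
from fr import *
import pickle
np.set_printoptions(suppress=True,precision=1)
z=np.load('w13.npz'); i=pickle.load(open('w13.pkl','rb'))
c=onplane(i,[(257,13),(138,106),(257,254),(367,186)],20)[:,:2]; print(c,c.mean(0),(c[0]+c[2])/2,(c[1]+c[3])/2)
for a,b in((2,3),(1,0)): v=c[b]-c[a]; print(np.degrees(np.arctan2(v[1],v[0])),np.linalg.norm(v))
for a,b in((2,1),(3,0)): v=c[b]-c[a]; print(np.degrees(np.arctan2(v[1],v[0])),np.linalg.norm(v))
m=np.zeros((400,640),bool); m[165:230,235:290]=1
P,uv=cloud(i,z['d'],m); g=P[(P[:,2]>53)&(P[:,2]<60)&(P[:,1]<345)]; print('griptop',len(g),np.median(g[:,2]),cv2.minAreaRect(g[:,:2].astype(np.float32)))
dd=P[(P[:,2]>21.5)&(P[:,2]<27)]; print('disc',dd.min(0),dd.max(0),cv2.minEnclosingCircle(dd[:,:2].astype(np.float32)))
C=c.mean(0); 
xd=c[3]-c[2]+c[0]-c[1]; t=np.arctan2(xd[1],xd[0]); yd=c[1]-c[2]+c[0]-c[3]; t2=np.arctan2(yd[1],yd[0])-np.pi/2; t=(t+2*t2)/3; print('tray angle',np.degrees(t))
Rt=np.array([[np.cos(t),np.sin(t)],[-np.sin(t),np.cos(t)]])
for n,p in dict(cart=(571.6,284.7),cover=(485,293.7),jar=(525.7,371.6)).items(): print(n,Rt@(np.array(p)-C))
```

```text
[[627.4 473.3]
 [437.6 489.6]
 [416.2 237.6]
 [606.9 221.1]] [522.  355.4] [521.8 355.4] [522.3 355.3]
-4.931561349755036 191.47878170696978
-4.908682664063831 190.51811855495134
85.14305984420993 252.9007831219094
85.36061553088169 252.97993340314707
griptop 725 56.356763794430094 ((486.48736572265625, 293.1814880371094), (53.367637634277344, 24.1175537109375), 52.64104080200195)
disc [422.7 256.3  21.5] [525.4 331.1  26.7] ((474.01068115234375, 291.2435302734375), 51.50245666503906)
tray angle -4.805480453704719
cart [ 55.3 -66.3]
cover [-31.7 -64.6]
jar [ 2.3 16.5]
```

Request:
step_arm --targets '[0, 0, 0, -0.02, 0, 0, 0, 0, 0, 0, -0.04, 0, 0, 0, 0, 0, 0, -0.04, 0, 0, 0, 0, 0, 0, -0.04, 0, 0, 0, 0, 0, 0, -0.03, 0, 0, 0, 0, 0, 0, -0.012, 0, 0, 0, 0, 0, 0, -0.006, 0, 0, 0, 0, 0, 0, 0, 0, 0, 0]'

```text
clock: 20.2
position: [572.0, 285.7, 92.6]
tool_rot: [-2.824, -1.372, -0.002]
contact_force: [0.5, 0.5, -0.6]
width: 9.7
```

Request:
step_arm --targets '[0, 0, 0, -0.003, 0, 0, 0, 0, 0, 0, -0.002, 0, 0, 0, 0, 0, 0, -0.001, 0, 0, 0, 0, 0, 0, -0.001, 0, 0, 0, 0, 0, 0, 0, 0, 0, 0, 0, 0, 0, 0, 0, 0, 0, 0, 0, 0, 0, 0, 0, 0, 0, 0, 0, 0, 0, 0, 0]'

```text
clock: 21.0
position: [571.6, 285.8, 84.7]
tool_rot: [-2.824, -1.373, -0.001]
contact_force: [-0.7, 0.1, -1.8]
width: 9.6
```

Run:
```python
from fr import *
np.set_printoptions(suppress=True,precision=4)
p,d,i=grab('side'); save('s14',cv2.resize(p[170:330,280:420],None,fx=4,fy=3.6))
s=robot.read_state(); print(s['clock'],s['position'],s['contact_force'],s['moment'],s['width'],R.from_rotvec(s['tool_rot']).as_matrix()[:,2])
```

```text
21.05 [571.5555 285.8448  84.6921] [-0.4139 -0.3069 -1.0477] [-0.0308  0.0314 -0.0228] 9.95537165874114 [-0.0003  0.0016 -1.    ]
```

View pics/s14.png

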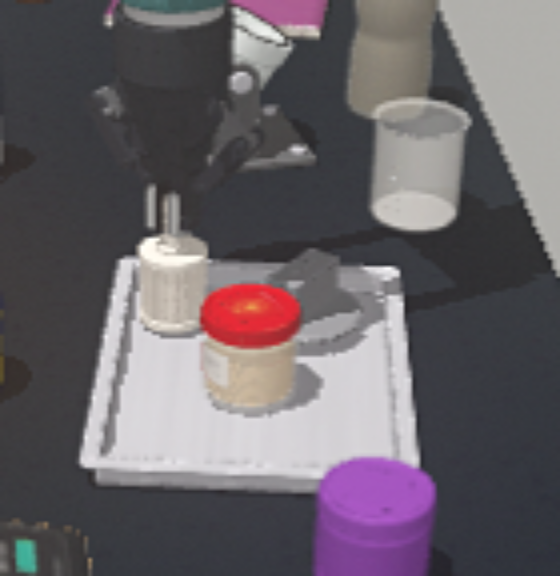

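The cartridge hangs upright over the free spot, a few mm up, clear of the jar and the cover. I lower it gently.

Request:
step_arm --targets '[0, 0, 0, -0.001, 0, 0, 0, 0, 0, 0, -0.001, 0, 0, 0, 0, 0, 0, -0.001, 0, 0, 0, 0, 0, 0, -0.0005, 0, 0, 0, 0, 0, 0, -0.0005, 0, 0, 0, 0, 0, 0, 0, 0, 0, 0, 0, 0, 0, 0, 0, 0, 0, 0, 0, 0, 0, 0, 0, 0]'

```text
clock: 21.85
position: [571.5, 285.8, 80.7]
tool_rot: [-2.824, -1.373, -0.001]
contact_force: [-0.6, 0.7, -1.0]
width: 9.7
```

Request:
step_arm --targets '[0, 0, 0, -0.0005, 0, 0, 0, 0, 0, 0, 0, 0, 0, 0, 0, 0, 0, -0.0005, 0, 0, 0, 0, 0, 0, 0, 0, 0, 0, 0, 0, 0, -0.0005, 0, 0, 0, 0, 0, 0, 0, 0, 0, 0, 0, 0, 0, 0, 0, 0, 0, 0, 0, 0, 0, 0, 0, 0]'

```text
clock: 22.65
position: [571.6, 285.8, 79.2]
tool_rot: [-2.824, -1.373, -0.001]
contact_force: [0.3, 0.6, -1.7]
width: 9.6
```

Request:
step_arm --targets '[0, 0, 0, -0.0004, 0, 0, 0, 0, 0, 0, 0, 0, 0, 0, 0, 0, 0, -0.0004, 0, 0, 0, 0, 0, 0, 0, 0, 0, 0, 0, 0, 0, -0.0004, 0, 0, 0, 0, 0, 0, 0, 0, 0, 0, 0, 0, 0, 0, 0, 0, 0, 0, 0, 0, 0, 0, 0, 0]'

```text
clock: 23.45
position: [571.8, 286.2, 79.1]
tool_rot: [-2.824, -1.373, -0.003]
contact_force: [-2.6, 1.0, 7.4]
width: 9.6
```

Contact at z ≈ 79 with about 8 N. I back off slightly and release.

Request:
step_arm --targets '[0, 0, 0, 0.0006, 0, 0, 0, 0.13, 0, 0, 0, 0, 0, 0, 0.2, 0, 0, 0, 0, 0, 0, 0.3, 0, 0, 0, 0, 0, 0, 0.5, 0, 0, 0, 0, 0, 0, 0.5, 0, 0, 0, 0, 0, 0, 0.5, 0, 0, 0, 0, 0, 0, 0.5, 0, 0, 0, 0, 0, 0]'

```text
clock: 24.25
position: [571.5, 285.8, 78.4]
tool_rot: [-2.824, -1.373, -0.0]
contact_force: [-0.7, -0.3, 0.2]
width: 42.5
```

Request:
step_arm --targets '[0.5, 0, 0, 0.005, 0, 0, 0, 0.5, 0, 0, 0.01, 0, 0, 0, 0.5, 0, 0, 0.02, 0, 0, 0, 0.5, 0, 0, 0.03, 0, 0, 0, 0.5, 0, 0, 0.04, 0, 0, 0, 0.5, 0, 0, 0.04, 0, 0, 0, 0.5, 0, -0.02, 0.03, 0, 0, 0, 0.5, 0, 0, 0, 0, 0, 0]'

```text
clock: 25.05
position: [573.2, 264.9, 261.3]
tool_rot: [-2.826, -1.371, -0.018]
contact_force: [0.4, 1.1, 1.1]
width: 42.7
```

Run:
```python
from fr import *
np.set_printoptions(suppress=True,precision=2)
p,d,i=grab('side'); save('s15',cv2.resize(p[170:330,280:420],None,fx=4,fy=3.6))
P,uv=cloud(i,d,np.ones((400,640),bool)); k=(np.hypot(P[:,0]-571.6,P[:,1]-285.8)<40)&(P[:,2]>8)&(P[:,2]<125); Q=P[k]
for lo in range(10,120,15):
    t=Q[(Q[:,2]>lo)&(Q[:,2]<lo+15)]
    if len(t)>3: print(lo,len(t),t[:,:2].min(0),t[:,:2].max(0),t[:,2].max())
p,d,i=grab('wrist'); save('w15',p)
P,uv=cloud(i,d,np.ones((400,640),bool))
t=P[(np.hypot(P[:,0]-571,P[:,1]-285)<30)&(P[:,2]>100)&(P[:,2]<112)]; b=P[(np.hypot(P[:,0]-571,P[:,1]-285)<30)&(P[:,2]>55)&(P[:,2]<66)]
print('stemtop',len(t),np.median(t,axis=0) if len(t) else '', 'bodytop',len(b), np.linalg.svd(b-b.mean(0),full_matrices=False)[2][2] if len(b) else '',np.median(b,axis=0) if len(b) else '')
g=P[(P[:,2]>53)&(P[:,2]<60)&(np.hypot(P[:,0]-486,P[:,1]-293)<40)]; print('grip',np.median(g,axis=0))
s=robot.read_state(); print(s['clock'],s['position'],s['contact_force'],s['width'])
```

```text
10 109 [555.13 260.31] [611.45 309.83] 24.716015307206703
25 81 [549.59 286.67] [592.61 308.51] 39.90995118332319
40 79 [549.89 287.93] [592.57 310.37] 54.97046567417681
55 141 [549.92 263.93] [592.54 309.74] 69.78067460975524
70 25 [566.05 282.13] [576.72 292.08] 83.72803203258093
85 24 [566.2  286.13] [576.81 296.  ] 99.54660179057669
100 19 [566.24 283.41] [576.77 296.52] 108.2720739259413
stemtop 113 [572.67 286.12 105.74] bodytop 980 [-0.01  0.   -1.  ] [574.45 288.4   62.02]
grip [487.63 294.02  56.34]
25.15 [571.81 265.65 255.13] [ 0.91  0.9  -0.02] 42.58961890377829
```

View pics/s15.png

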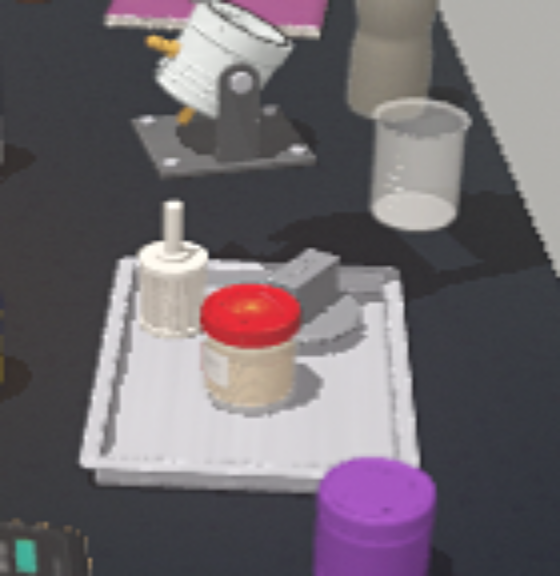

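View pics/w15.png

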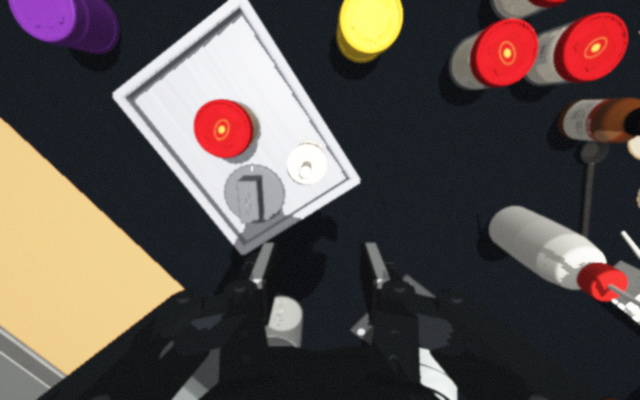

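Both stand upright: the cartridge is at (307,163), with its body top level at 62 mm and its stem top at 106 mm, and the cover is at (255,195). The jar at (223,128) is clear of both. I hand in.

```bash
python3 -c "
from h import *
print(robot.job_done()); print(robot.read_state()['clock'])"
```

```text
the job is handed in; nothing more can be done
None
the job is handed in; nothing more can be done
```

The job is handed in. The cover and then the cartridge were moved from the housing to the tray, taking about 25 s of the 56 s allowed. No verdict was reported.

- **Cover:** I turned it from about -35° to +40°, lifted it off along the 30° axis and set it down gently. Its grip's top is at 56.3 mm (56.5 expected) and its face is level. It sits at about (-31, -65) mm in the tray's frame.
- **Cartridge:** I drew it out by the stem and set it down at about (55, -66) mm in the tray's frame. Its stem top is at 105.7 mm and its body top at 62 mm, as expected when it stands on its foot. Its body top is within about 1° of level.
- **Clearances:** In the last pictures the jar stood upright, with gaps I estimate at about 19 mm to the cover and about 40 mm to the cartridge. The bottle, beaker and wash bottle showed no sign of having moved. I judged these by eye and did not measure them again.
- **Disagreements:** The fingers read 9.6 mm on the 12 mm stem, but it held without slipping. The tray's centre moved about 1 mm between measurements (523 then 522 mm in x).

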